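# Trial layout of a power-supply board

## Robot

A 6-joint arm with a two-finger parallel gripper is mounted at the origin on the work surface. World frame = base frame: x ahead of the robot, y to its left, z up, the work surface at z = 0. Lengths are in m, angles in rad, forces in N, time in s.
With the tool pointing down it reaches from about 0.35 to 0.775 m from the base axis. Payload 7.3 kg.
Tool frame: the origin (TCP) lies at the very end of the fingers, on their centre line; the grasp point (between the pads) lies 19 mm behind it; z points along the fingers, y is the direction in which the jaws open and shut (so a half turn about z gives the same grasp; the last joint's range is limited). The gripper opens to 92 mm and grips with 3 to 60 N. Pads are 19 mm wide; open, the fingers measure 130 mm over their backs; the gripper's body (75 mm by 190 mm) begins 47 mm behind the grasp point.
Start: joints at [-1.302, 0.342, 1.524, -0, 1.275, -0.146], TCP at [0.212, -0.48, 0.227] pointing down, gripper open.
Joint ranges: [-2.53, 2.53], [-0.77, 2.02], [0.04, 2.7], [-1, 4.14], [0.28, 2.66], [-3.11, 3.11]. Speed limits (rad/s): [2.57, 2.57, 3.14, 3.14, 3.14, 3.14].

## Interface

Orientations are given as [roll, pitch, yaw] about the fixed x, y, z axes, in that order (R = Rz(yaw) Ry(pitch) Rx(roll)).
In Python, from cell import robot gives the robot as it stands.
- The arm moves only by the shell command python3 -m pendant 'ROWS' [OPENING] [FORCE]. ROWS is JSON, a list of rows, each a list of 2 entries, a list of its own where there are three numbers: the shift along the tool's x, y, z in mm, then the turn about the tool's z in degrees. In form: [[[x, y, z], turn], ...]. A call has 1 to 10 rows; each row is the pose to reach, as a shift and turn from the pose measured when the call began, along the tool's axes at that moment; what a row does not reach only later rows make up. A row lasts 1/12 s, in which the tool goes at most 41.7 mm and 7.16 degrees, less where a joint would pass 70% of its speed; a pose out of reach is approached as far as the arm can. A call with a gripper value outside its range is refused whole. OPENING is the opening, from 0 (shut) to 1 (fully open), set as the call begins (- or left out, the last holds). The fingers move at their own pace and stop on an object; FORCE is the grip in N (left out, the last holds). Time passes only in rows, so rows that repeat a pose let the fingers close. It gives the time, the measured TCP pose, the force and the opening at its end, in the units of the state.
- robot.observe(): the state, without advancing time (a new reading comes with each control period).
- robot.read_camera(name): name is "side" or "top" or "wrist"; returns the picture (420x560x3 uint8, red, green, blue); there is no depth.
- robot.calibration(name): a dict with "vfov" (degrees; the focal length in pixels is half the picture's height over the tangent of half this angle, whatever the lens; pixels are square), "cx", "cy" (the principal point, pixels), "rvec" (rotation vector, rad) and "tvec" (3), from world to camera coordinates, as OpenCV has them. Camera axes: x right, y down, z forward; pixel columns grow to the right and rows downward; lengths in m; the calibration is good to about 2 mm. A picture is of the moment at which its call begins: read the wrist's pose just before it. calibration takes no time and is no camera call; for the wrist camera it gives the pose at the moment of the call.
- robot.hand_in(): hands the job in, once; it reports no verdict.
Trained networks look in the newest picture that a camera, given by its name, has taken for a name from the list of things; names that differ only in an ending like _2 or _b are one class to them, and where a whole thing is asked for, a point or a joint stands for the part that bears it (a point fixed in the world has none). Each returns a list of dicts, best first, with "p" (0 to 1); they miss things now and then, are a little off and sometimes report something else, mostly with a low value. They report only what shows in the picture. A call takes as long as a camera call. They do not tell look-alikes from the thing itself.
- robot.find_in(camera, query): "xy" ([column, row] as shares, 0 to 1, of the picture: columns of its width, rows of its height, amid what is visible of it).
The state is a dict: "time": time; "qpos": joint angles; "qvel": joint speeds; "joint_efforts": joint torques, N m; "tool_pos": TCP position; "tool_rot": TCP orientation; "contact_force": force on the tool from outside, world axes, zero at the start; "torque": the same for the moment, N m; "opening": finger opening in m.
Only numpy, scipy, OpenCV 4.12 (cv2) and the standard library are available. Lean on these libraries where they do the work, as an engineer would, in place of code of your own. Each camera call takes 0.05 s, during which the arm holds its last target.

## Task

Lay out the power parts on the green prototype board in one straight row along its white centre line, between the mains inlet and the terminal strip already fitted at its two ends: transformer next to the inlet, capacitor next to the strip, and the heat sink between those two, all five centres evenly spaced. Turn the transformer and the heat sink so that their long sides run along the row, keep the capacitor upright, and set the fan flat on top of the heat sink, centred and squared up with it. Leave the flux bottle, the tape reel and the screwdriver where they are.

Things in the scene. Friction and masses are not known exactly. Their poses are not given: they have to be found in the camera images.
- board: Fixed green prototype board, 120 x 330 x 3 mm, on a black carrier plate 140 x 350 x 8 mm lying on the table; the board's top face is 11 mm above the table. Origin: centre of the carrier's underside, at table height; x across the board, y along its length, z up. A thin white line on the board marks the centre line (x = 0, along y). Its place and its yaw vary (up to about 12 degrees).
- inlet: Mains inlet, fixed on the board: a black socket block 50 mm (x, across the board) x 30 mm (y, along it) x 26 mm tall, open on top with three brass pins inside. Origin: centre of its underside, on the board's top face and on its centre line, 140 mm from the board's middle, at either end (the terminal strip is at the other, so 280 mm from it). Axes as the board's.
- strip: Terminal strip, fixed on the board: a grey stepped block 56 mm (x, across the board) x 18 mm (y) x 20 mm tall with a line of five steel screws on top. Origin: centre of its underside, on the board's top face and on its centre line, 140 mm from the board's middle, at the end away from the inlet. Axes as the board's.
- transformer_mid (a point): Loose transformer, about 0.25 kg: dark laminated steel core 40 mm (x) x 52 mm (y, its long side) x 24 mm tall, on top of it a copper winding between white cheeks (38 x 36 mm), 38 mm tall in all. Point: its centre, 19 mm above its underside; z up. It stands on the table beside the board; grip it across x, on the core.
- heatsink_mid (a point): Loose bare-aluminium heat sink, about 0.1 kg: 44 mm (x) x 56 mm (y, its long side, along the fins) x 30 mm tall, seven upright fins on a 6 mm base. Point: its centre, 15 mm above its underside; z up. It stands on the table beside the board, fins up.
- capacitor_mid (a point): Loose capacitor, about 0.05 kg: a black upright can, diameter 30 mm, 40 mm tall, with a bare metal top. Point: its centre, 20 mm above its underside; z up. It stands on the table beside the board.
- fan_mid (a point): Loose small square fan, about 0.03 kg: 40 x 40 x 15 mm, black frame with a grey hub and blades, lying flat. Point: its centre, 7.5 mm above its underside; x and y square to its sides, z up. It lies on the table beside the board; either face of its square sides may be gripped.
- flux: Bystander, to be left alone: small bottle, diameter 36 mm, 75 mm tall, beyond the far side of the board. Origin: centre of its underside.
- reel: Bystander, to be left alone: white tape reel lying flat, diameter 90 mm, 11.5 mm thick, beyond the far side of the board. Origin: centre of its underside.
- driver: Bystander, to be left alone: screwdriver about 150 mm long lying crosswise beyond the far side of the board. Origin: under its middle.
Things that resemble listed ones, but are neither listed nor needed, are in the scene too. What is shaped like the part that bears heatsink_mid but blue or purple is not meant.

How it is judged:
By the outcome, as a careful person would: the job done as asked, in the order asked, and still so for the second after the job is handed in, with the robot touching nothing.
It also fails if it takes over 88 s, if anything falls off the work surface, if the arm or the gripper's body presses on something with over 40 N, if the wrist force passes 120 N, or if a joint passes its speed limit or range.

## Working session

There is one attempt and no reset: what is moved stays moved. The work goes in short steps, Python scripts to look and compute and a shell command to move; the robot and the scene stay as the last step left them, time stands still between calls to the robot, and variables do not carry over. Pictures are saved under pics/ and viewed, and the job is handed in when it is done.

```bash
ls; mkdir -p pics; cat > h.py <<'E'
import numpy as np,cv2
from cell import robot
def snap(name,fn=None):
    im=robot.read_camera(name)
    if fn: cv2.imwrite('pics/'+fn,im[:,:,::-1])
    return im
def K(c):
    f=210/np.tan(np.radians(c['vfov'])/2); return np.array([[f,0,c['cx']],[0,f,c['cy']],[0,0,1]])
def ray(c,u,v,z):
    R,_=cv2.Rodrigues(np.array(c['rvec'],float)); t=np.array(c['tvec'],float)
    d=R.T@np.linalg.inv(K(c))@np.array([u,v,1.]); o=-R.T@t
    s=(z-o[2])/d[2]; return o+s*d
def proj(c,p):
    R,_=cv2.Rodrigues(np.array(c['rvec'],float))
    q,_=cv2.projectPoints(np.atleast_2d(np.array(p,float)),np.array(c['rvec'],float),np.array(c['tvec'],float),K(c),None); return q[:,0]
E
python3 - <<'E'
from h import *
for n in ['side','top','wrist']:
    snap(n,n+'0.png'); c=robot.calibration(n); print(n,c)
    if n!='wrist':
        for q in ['board','inlet','strip','transformer_mid','heatsink_mid','capacitor_mid','fan_mid','flux','reel','driver']:
            print(q,[(round(d['p'],2),round(d['xy'][0]*560),round(d['xy'][1]*420)) for d in robot.find_in(n,q)])
print(robot.observe())
E
```

```text
pics
side {'vfov': 43.02324633705092, 'cx': 282.2849171070645, 'cy': 214.4595093260417, 'rvec': array([ 1.02537996, -2.32295567,  1.18088424]), 'tvec': array([0.36303271, 0.33335682, 0.84085145])}
board [(0.89, 257, 260), (0.47, 167, 238)]
inlet [(0.9, 319, 222)]
strip [(0.53, 208, 276)]
transformer_mid [(0.69, 124, 323), (0.61, 234, 202)]
heatsink_mid [(0.59, 396, 183), (0.55, 373, 220)]
capacitor_mid [(0.84, 125, 320)]
fan_mid [(0.63, 353, 186)]
flux [(0.77, 276, 174)]
reel [(0.69, 165, 236), (0.17, 235, 202)]
driver [(0.69, 232, 201)]
top {'vfov': 48.99712870980958, 'cx': 279.2997387293346, 'cy': 209.52268849476312, 'rvec': array([ 2.12672486, -2.14989482,  0.20302511]), 'tvec': array([-0.05931726,  0.59199731,  1.11119836])}
board [(0.73, 247, 221)]
inlet [(0.55, 301, 229)]
strip [(0.66, 194, 215), (0.43, 196, 155), (0.17, 127, 265)]
transformer_mid [(0.63, 128, 267)]
heatsink_mid [(0.97, 345, 254), (0.9, 387, 272), (0.87, 431, 275), (0.74, 405, 233)]
capacitor_mid [(0.7, 120, 212)]
fan_mid [(0.58, 375, 205)]
flux [(0.69, 327, 144)]
reel [(0.83, 195, 152), (0.56, 127, 266)]
drive
[... 221 characters left out ...]
 0.38956751])}
{'time': 1.15, 'qpos': array([-1.30198749e+00,  3.41977397e-01,  1.52405228e+00, -2.00660420e-05,
        1.27541335e+00, -1.46015622e-01]), 'qvel': array([-1.72057686e-04, -7.21960206e-05, -3.97223343e-04, -9.95712975e-04,
        6.97792415e-04, -8.45965866e-04]), 'joint_efforts': array([ 1.39717660e-03, -4.31128263e+01, -2.44477272e+01,  7.21033243e-02,
        4.81750094e-02,  1.55258590e-05]), 'tool_pos': array([ 0.21160728, -0.48050522,  0.22676894]), 'tool_rot': array([3.14144741e+00, 4.07640664e-05, 4.14830293e-01]), 'contact_force': array([-0.212439  ,  0.45268769,  0.02161977]), 'torque': array([-0.00273308,  0.01045812, -0.03186605]), 'opening': 0.09205646209975332}
```

View pics/top0.png

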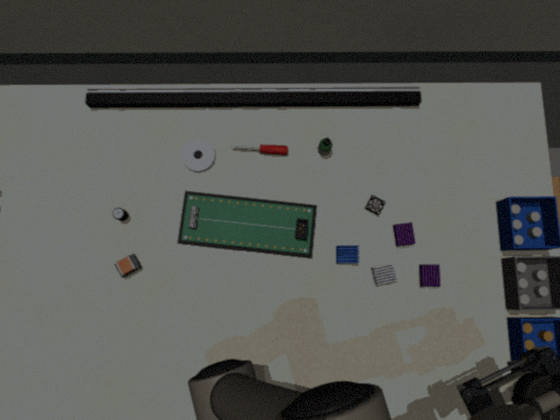

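View pics/side0.png

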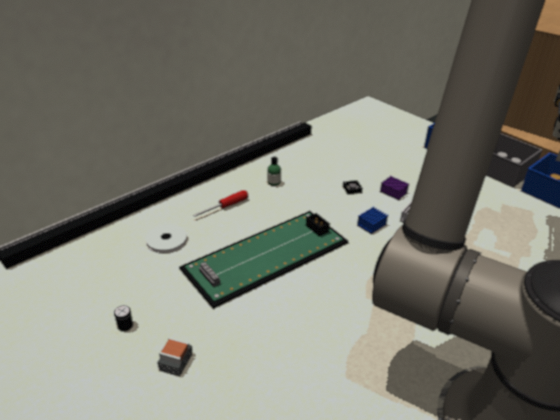

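View pics/wrist0.png

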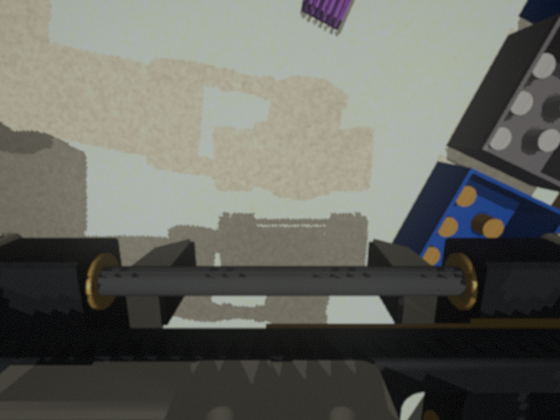

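The top view shows the inlet at the board's right end (302,229) and the strip at its left end (194,215). Four things are shaped like the heat sink: blue (347,254), purple (404,234), purple (430,275) and bare aluminium (384,275). Only the last fits the description. The fan is at (375,205), the capacitor at (120,214) and the transformer at (128,265). I'll confirm in an enlarged crop.

```bash
python3 - <<'E'
from h import *
im=cv2.imread('pics/top0.png')
a=cv2.resize(im[185:295,310:450],None,fx=5.5,fy=5.5,interpolation=cv2.INTER_CUBIC);cv2.imwrite('pics/cropR.png',np.clip(a*1.4,0,255))
a=cv2.resize(im[185:285,95:325],None,fx=3.4,fy=3.4,interpolation=cv2.INTER_CUBIC);cv2.imwrite('pics/cropL.png',np.clip(a*1.4,0,255))
c=robot.calibration('top')
for n,u,v,z in [('strip',194,216,.031),('inlet',302,229,.037),('hs',384,275,.03),('blue',347,254,.03),('fan',375,205,.015),('cap',120,213.5,.04),('tr',128,265,.03),('p1',404,234,.03),('p2',430,275,.03),('bd1',187,192,.011),('bd2',316,206,.011),('bd3',312,257,.011),('bd4',179,242,.011),('flux',325,146,.05)]:
    print(n,ray(c,u,v,z).round(3))
E
```

```text
strip [0.58  0.152 0.031]
inlet [ 0.543 -0.123  0.037]
hs [ 0.425 -0.328  0.03 ]
blue [ 0.479 -0.236  0.03 ]
fan [ 0.607 -0.317  0.015]
cap [0.587 0.338 0.04 ]
tr [0.458 0.315 0.03 ]
p1 [ 0.529 -0.384  0.03 ]
p2 [ 0.424 -0.444  0.03 ]
bd1 [0.647 0.175 0.011]
bd2 [ 0.607 -0.163  0.011]
bd3 [ 0.474 -0.149  0.011]
bd4 [0.516 0.193 0.011]
flux [ 0.758 -0.186  0.05 ][ WARN:0@0.519] global loadsave.cpp:1063 imwrite_ Unsupported depth image for selected encoder is fallbacked to CV_8U.
```

View pics/cropR.png

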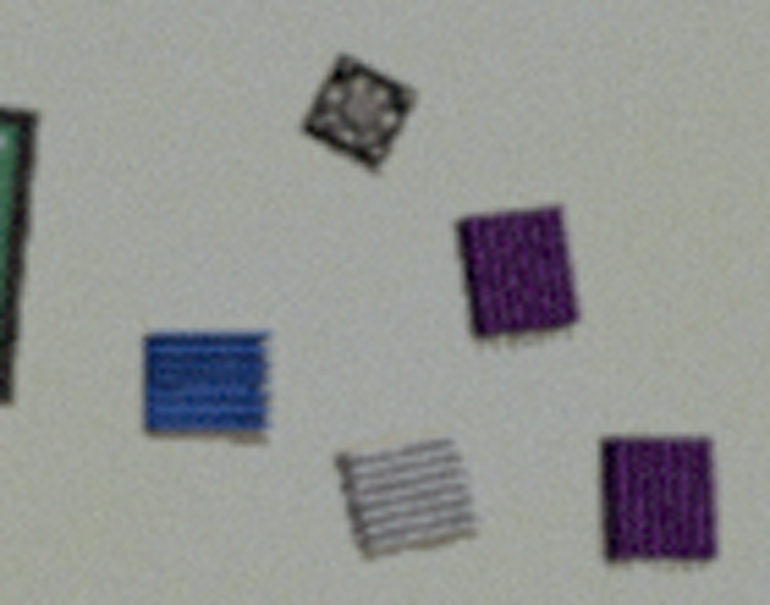

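View pics/cropL.png

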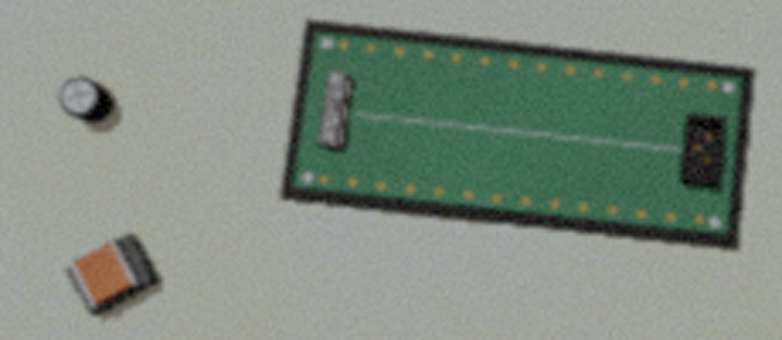

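In the right crop, the bare aluminium heat sink is the one at crop (405,500), clear of the blue and purple look-alikes. The inlet-to-strip distance measures 278 mm, against 280 mm expected. Next I'll work out the wrist camera's mount and a look pose.

```bash
cat >> h.py <<'E'
from scipy.spatial.transform import Rotation as Ro
def rel(p,yaw=None):
    s=robot.observe(); R=Ro.from_euler('xyz',s['tool_rot']).as_matrix()
    d=R.T@(np.array(p)-s['tool_pos'])*1000
    turn=0
    if yaw is not None:
        turn=-np.degrees(((yaw-s['tool_rot'][2])+np.pi/2)%np.pi-np.pi/2)
    print('shift',d.round(1),'turn',round(turn,1),'now yaw',round(np.degrees(s['tool_rot'][2]),1),'q6',s['qpos'][5].round(2),'t',s['time'])
E
python3 - <<'E'
from h import *
s=robot.observe();c=robot.calibration('wrist')
R=Ro.from_euler('xyz',s['tool_rot']).as_matrix()
Rc=cv2.Rodrigues(c['rvec'])[0]; o=-Rc.T@c['tvec']
print('cam in tool',(R.T@(o-s['tool_pos'])).round(4), 'axes in tool\n',(R.T@Rc.T).round(3))
rel([0.40,-.37,.28],0)
rel([0.40,-.37,.28],np.pi/2)
E
```

```text
cam in tool [ 0.0667  0.0005 -0.158 ] axes in tool
 [[ 0.    -0.969 -0.249]
 [ 1.     0.    -0.001]
 [ 0.001 -0.249  0.969]]
shift [216.9 -25.2 -53.2] turn 23.8 now yaw 23.8 q6 -0.15 t 1.15
shift [216.9 -25.2 -53.2] turn -66.2 now yaw 23.8 q6 -0.15 t 1.15
```

```bash
python3 -c "
from h import *
rel([0.46,-.395,.16],np.pi/2)"
```

```text
shift [261.8  21.8  66.8] turn -66.2 now yaw 23.8 q6 -0.15 t 1.15
```

```bash
python3 -m pendant '[[[40,3,10],-7],[[80,6,20],-14],[[120,10,30],-21],[[160,14,40],-28],[[200,18,50],-35],[[240,20,60],-42],[[262,22,67],-49],[[262,22,67],-56],[[262,22,67],-63],[[262,22,67],-66]]' 1 && python3 -m pendant '[[[0,0,0],0],[[0,0,0],0]]'
python3 - <<'E'
from h import *
s=robot.observe();c=robot.calibration('wrist');print(s['tool_pos'],s['tool_rot'],np.abs(s['qvel']).max())
im=snap('wrist','w1.png')
for q in ['heatsink_mid','fan_mid']:
    print(q,[(round(d['p'],2),round(d['xy'][0]*560),round(d['xy'][1]*420)) for d in robot.find_in('wrist',q)])
print(proj(c,[[.425,-.328,.03],[.607,-.317,.015]]))
E
```

```text
time: 1.98
tool_pos: [0.4608, -0.3944, 0.1592]
tool_rot: [-3.141, -0.001, 1.575]
contact_force: [-0.3, -0.3, 0.6]
opening: 0.0917
time: 2.15
tool_pos: [0.4609, -0.3943, 0.159]
tool_rot: [-3.141, -0.001, 1.573]
contact_force: [0.6, -0.6, -0.8]
opening: 0.0919
[ 0.46092465 -0.39428345  0.15899939] [-3.14083195e+00 -7.67375174e-04  1.57319596e+00] 0.016967627190493096
heatsink_mid [(0.9, 241, 244), (0.84, 354, 192), (0.78, 244, 130), (0.67, 303, 30)]
fan_mid [(0.67, 440, 119)]
[[240.2026036  129.69209772]
 [440.93281091 117.8585209 ]]
```

View pics/w1.png

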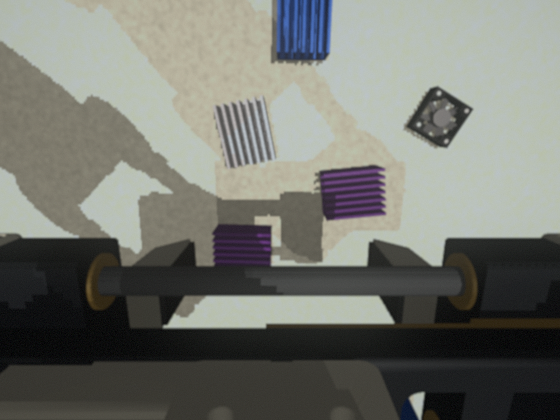

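The wrist picture shows the silver heat sink at (245,131) and the fan at (440,118), with purple parts at (351,191) and (243,245) and the blue one at (303,30). I'll enlarge the first two for their corners.

```bash
python3 - <<'E'
from h import *
im=cv2.imread('pics/w1.png')
a=cv2.resize(im[90:175,205:285],None,fx=5,fy=5,interpolation=cv2.INTER_CUBIC)
b=cv2.resize(im[80:155,398:478],None,fx=5,fy=5,interpolation=cv2.INTER_CUBIC)
cv2.imwrite('pics/w1c.png',np.hstack([a[:375],b]))
cv2.imwrite('pics/w1a.png',a)
E
```

```text
(no output)
```

View pics/w1c.png

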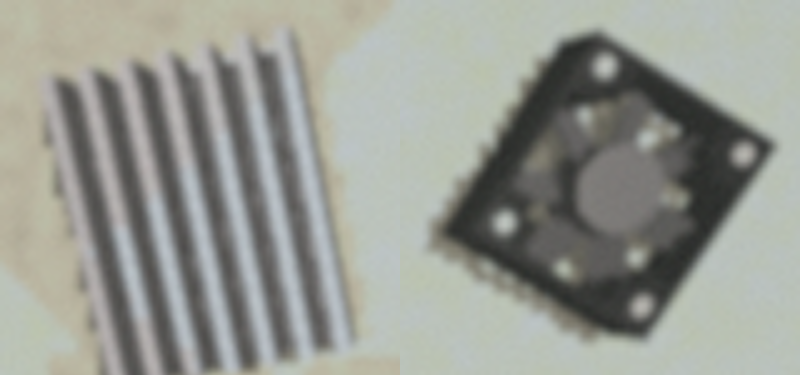

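```bash
python3 - <<'E'
from h import *
c=robot.calibration('wrist')
def q(P,x0,y0,z,f=5.):
    X=np.array([ray(c,x0+(u+.5)/f-.5,y0+(v+.5)/f-.5,z) for u,v in P]);
    print('ctr',X.mean(0).round(4))
    for i in range(4):
        d=X[(i+1)%4]-X[i]; print(np.linalg.norm(d).round(4),np.degrees(np.arctan2(d[1],d[0])).round(1))
q([(43,77),(293,28),(357,342),(107,391)],205,90,.03)
q([(205,67),(343,154),(242,305),(105,222)],398,80,.015)
rel([.425,-.328,.12],np.pi/2)
E
```

```text
ctr [ 0.4287 -0.3305  0.03  ]
0.0439 10.6
0.0543 -78.5
0.0461 -168.9
0.0547 99.3
ctr [ 0.6082 -0.3168  0.015 ]
0.0308 -28.8
0.0307 -118.9
0.0309 151.3
0.0308 60.8
shift [ 66.6 -35.6  39.3] turn 0.1 now yaw 90.1 q6 -0.84 t 2.3
```

```bash
python3 -c "
from h import *
rel([.4287,-.3305,.006],np.radians(101))"
```

```text
shift [ 64.  -31.8 153.3] turn -10.9 now yaw 90.1 q6 -0.84 t 2.3
```

```bash
python3 -m pendant '[[[32,-16,20],-7],[[64,-32,50],-11],[[64,-32,85],-11],[[64,-32,115],-11],[[64,-32,115],-11]]' 0.75
python3 - <<'E'
from h import *
rel([.4287,-.3305,.006],np.radians(101)); snap('wrist','w2.png')
E
```

```text
time: 2.72
tool_pos: [0.4257, -0.3276, 0.0396]
tool_rot: [-3.136, -0.009, 1.764]
contact_force: [-1.7, 1.1, -0.9]
opening: 0.0696
shift [-3.8  2.6 33.5] turn 0.1 now yaw 101.1 q6 -0.99 t 2.7167
```

View pics/w2.png

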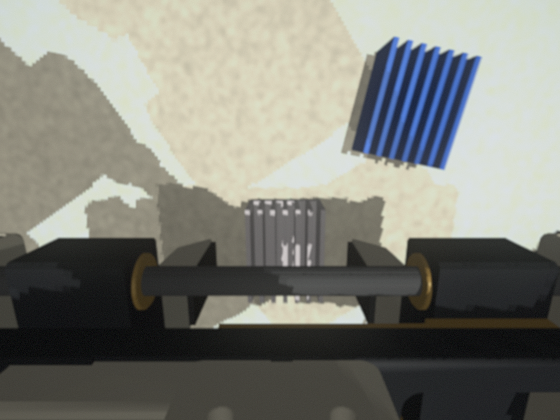

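The heat sink sits between the open fingers, centred at about column 285 with its fins parallel to the tool. Now I'll descend.

```bash
python3 -m pendant '[[[-4,2.5,17],0],[[-4,2.5,33],0],[[-4,2.5,33],0],[[-4,2.5,33],0]]' 0.75
python3 -m pendant '[[[0,0,0],0],[[0,0,0],0],[[0,0,0],0],[[0,0,0],0],[[0,0,0],0]]' 0 15
python3 -c "
from h import *
rel([.4287,-.3305,.006],np.radians(101))"
```

```text
time: 3.1
tool_pos: [0.4308, -0.3334, 0.0107]
tool_rot: [-3.139, -0.004, 1.763]
contact_force: [0.2, 0.7, -0.2]
opening: 0.0689
time: 3.52
tool_pos: [0.431, -0.3337, 0.0115]
tool_rot: [-3.139, -0.003, 1.763]
contact_force: [-1.3, -0.5, 4.1]
opening: 0.0439
shift [ 3.6 -1.6  5.5] turn 0.0 now yaw 101.0 q6 -0.99 t 3.5167
```

Gripped at 43.9 mm, which matches the 44 mm width. I'll lift, then look at the board from the wrist on the way.

```bash
python3 -m pendant '[[[0,0,-20],0],[[0,0,-60],0],[[0,0,-100],0],[[0,0,-140],0],[[0,0,-170],0],[[0,0,-170],0]]'
python3 -c "
from h import *
rel([.56,-.22,.2],np.radians(97.5))"
```

```text
time: 4.02
tool_pos: [0.4338, -0.3364, 0.1884]
tool_rot: [3.137, 0.007, 1.763]
contact_force: [0.7, -0.3, -1.5]
opening: 0.0441
shift [ 90.  146.2 -11.6] turn 3.5 now yaw 101.0 q6 -0.99 t 4.0167
```

```bash
python3 -m pendant '[[[20,32,0],1],[[40,64,0],2],[[60,96,-5],3],[[80,130,-10],3.5],[[90,146,-12],3.5],[[90,146,-12],3.5],[[90,146,-12],3.5],[[90,146,-12],3.5]]'
cat > look.py <<'E'
import sys
from h import *
s=robot.observe();c=robot.calibration('wrist')
im=snap('wrist',sys.argv[1]); print(s['tool_pos'].round(4),s['tool_rot'].round(4),np.abs(s['qvel']).max().round(3))
import pickle; pickle.dump((c,s),open('pics/'+sys.argv[1]+'.pkl','wb'))
E
python3 look.py w3.png; python3 -c "
from h import *
rel([.56,-.03,.2],np.radians(97.5))"
```

```text
time: 4.68
tool_pos: [0.5589, -0.2202, 0.1993]
tool_rot: [3.139, 0.006, 1.702]
contact_force: [-0.2, -0.4, -1.3]
opening: 0.0439
[ 0.5589 -0.2202  0.1993] [3.1388 0.0058 1.7024] 0.022
shift [188.9  26.1  -1.4] turn -0.0 now yaw 97.5 q6 -0.63 t 4.7333
```

View pics/w3.png

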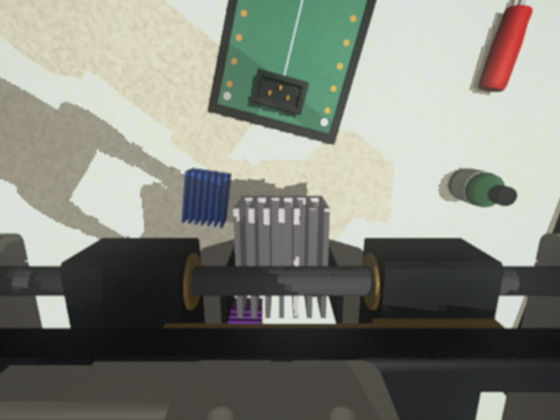

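The view shows the inlet at (280,92) and the board's line running up and to the right, so the row direction is near 82° and I need to turn about 15° further. Now a look at the strip end.

```bash
python3 -m pendant '[[[40,6,0],5],[[80,12,0],10],[[120,18,0],15],[[160,23,0],15],[[189,26,0],15],[[189,26,0],15],[[189,26,0],15],[[189,26,0],15]]'
python3 look.py w4.png
```

```text
time: 5.4
tool_pos: [0.5597, -0.0313, 0.1985]
tool_rot: [3.137, 0.006, 1.439]
contact_force: [-0.4, -1.0, -0.8]
opening: 0.044
[ 0.5597 -0.0313  0.1985] [3.137  0.0056 1.4386] 0.02
```

View pics/w4.png

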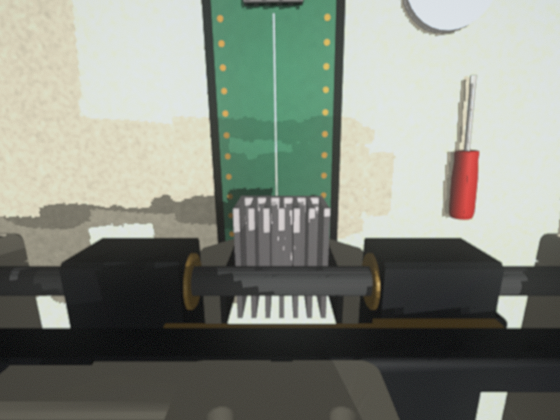

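```bash
python3 - <<'E'
from h import *
im=cv2.imread('pics/w3.png');im2=cv2.imread('pics/w4.png')
a=cv2.resize(im[55:150,200:345],None,fx=5,fy=5,interpolation=cv2.INTER_CUBIC)
b=cv2.resize(im2[0:40,200:345],None,fx=5,fy=5,interpolation=cv2.INTER_CUBIC)
cv2.imwrite('pics/c34.png',a[:475]);cv2.imwrite('pics/c4.png',b)
E
```

```text
(no output)
```

View pics/c34.png

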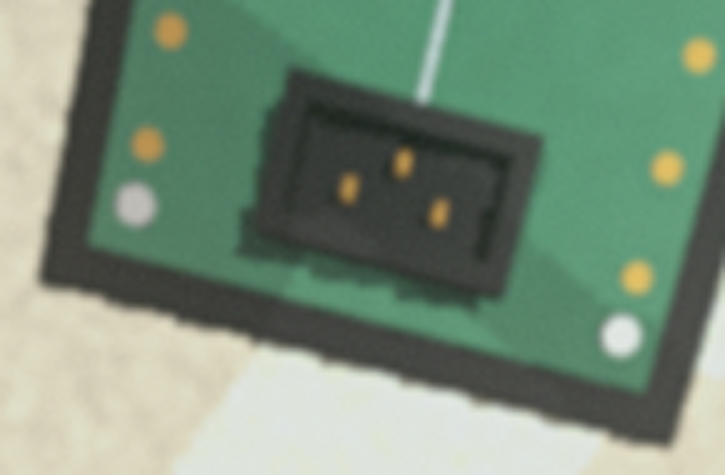

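View pics/c4.png

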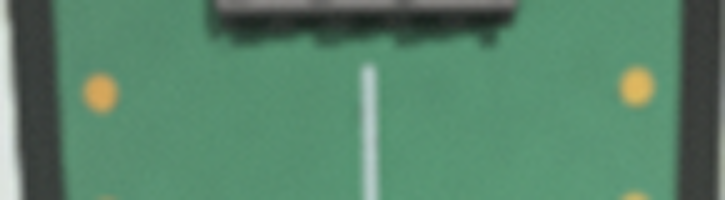

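```bash
python3 - <<'E'
from h import *
import pickle
c3,_=pickle.load(open('pics/w3.png.pkl','rb'));c4,_=pickle.load(open('pics/w4.png.pkl','rb'))
f=lambda c,x0,y0,u,v,z:ray(c,x0+(u+.5)/5-.5,y0+(v+.5)/5-.5,z)
A=f(c3,200,55,88,248,.011);B=f(c3,200,55,648,392,.011);print('edge',A,B,np.linalg.norm(A-B),(A+B)/2)
I=np.array([f(c3,200,55,*p,.037) for p in [(290,70),(542,138),(502,298),(258,228)]])
print('inlet',I.mean(0),[np.linalg.norm(I[i]-I[(i+1)%4]).round(4) for i in range(4)])
L=[f(c3,200,55,424,100,.011),f(c3,200,55,447,0,.011),f(c4,200,0,368,66,.011),ray(c4,276,195,.011)]
print(np.array(L))
d=L[2]-L[0];print('ang',np.degrees(np.arctan2(d[1],d[0])),np.linalg.norm(d))
d=L[2]-L[3];print('ang',np.degrees(np.arctan2(d[1],d[0])))
d=B-A;print('ang edge+90',np.degrees(np.arctan2(d[1],d[0]))+90)
S=[f(c4,200,0,215,8,.026),f(c4,200,0,518,8,.026)];print('strip front',S)
E
```

```text
edge [ 0.48200221 -0.13886973  0.011     ] [ 0.60202419 -0.15218973  0.011     ] 0.1207588428959605 [ 0.5420132  -0.14552973  0.011     ]
inlet [ 0.54461616 -0.12081968  0.037     ] [np.float64(0.0488), np.float64(0.0298), np.float64(0.0486), np.float64(0.0287)]
[[ 0.54721695 -0.10144257  0.011     ]
 [ 0.54928511 -0.0824379   0.011     ]
 [ 0.57615007  0.14285242  0.011     ]
 [ 0.55444222 -0.03563296  0.011     ]]
ang 83.24562796205684 0.2460023715068218
ang 83.06559548254117
ang edge+90 83.6672431512736
strip front [array([0.54928217, 0.15118913, 0.026     ]), array([0.60440992, 0.14395681, 0.026     ])]
```

```bash
python3 - <<'E'
from h import *
import pickle
c4,s=pickle.load(open('pics/w4.png.pkl','rb'))
im=cv2.imread('pics/w4.png')
cv2.imwrite('pics/c5.png',cv2.resize(im[185:245,220:345],None,fx=6,fy=6,interpolation=cv2.INTER_CUBIC))
R=Ro.from_euler('xyz',s['tool_rot']).as_matrix()
for p in [(238,198),(327,198)]:
    print((R.T@(ray(c4,*p,s['tool_pos'][2]+.0185)-s['tool_pos'])).round(4))
t=np.radians(83.25);u=np.array([np.cos(t),np.sin(t),0])
rel(np.array([.5613,.0178,.08])-.0036*u,t)
E
```

```text
[ 0.0366 -0.019  -0.0188]
[ 0.0366  0.021  -0.0186]
shift [ 46.3  -5.5 118.2] turn -0.9 now yaw 82.4 q6 -0.06 t 5.45
```

View pics/c5.png

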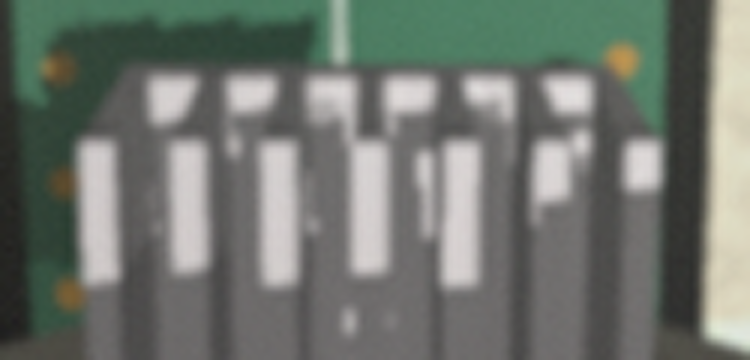

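```bash
python3 - <<'E'
from h import *
import pickle
c4,s=pickle.load(open('pics/w4.png.pkl','rb'))
R=Ro.from_euler('xyz',s['tool_rot']).as_matrix()
for p,z in [((232.7,208),.0185),((330,208),.0185),((241,196),-.0115),((321,196),-.0115)]:
    print((R.T@(ray(c4,*p,s['tool_pos'][2]+z)-s['tool_pos'])).round(4))
E
```

```text
[ 0.032  -0.0216 -0.0188]
[ 0.0319  0.0225 -0.0186]
[ 0.0313 -0.0215  0.0112]
[0.0313 0.0221 0.0114]
```

The front edge measures 31.6 mm ahead of the TCP. The heat sink's centre is therefore 3.6 mm ahead, which matches the earlier estimate.

```bash
python3 -m pendant '[[[23,-3,40],-1],[[46,-5.5,75],-1],[[46,-5.5,110],-1],[[46,-5.5,118],-1],[[46,-5.5,118],-1],[[46,-5.5,118],-1]]'
python3 -m pendant '[[[0,0,0],0],[[0,0,0],0]]'
python3 - <<'E'
from h import *
t=np.radians(83.25);u=np.array([np.cos(t),np.sin(t),0])
rel(np.array([.5613,.0178,.0235])-.0036*u,t)
E
```

```text
time: 5.95
tool_pos: [0.5617, 0.0123, 0.0812]
tool_rot: [3.136, 0.006, 1.453]
contact_force: [0.4, -0.6, -0.2]
opening: 0.0441
time: 6.12
tool_pos: [0.5636, 0.0111, 0.0838]
tool_rot: [3.131, 0.006, 1.452]
contact_force: [0.7, -0.7, -1.9]
opening: 0.044
shift [ 3.2 -3.7 60.2] turn -0.1 now yaw 83.2 q6 0.01 t 6.1167
```

```bash
python3 -m pendant '[[[3,-3.5,20],0],[[3,-3.5,40],0],[[3,-3.5,48],0],[[3,-3.5,48],0],[[3,-3.5,48],0],[[3,-3.5,48],0]]'
python3 - <<'E'
from h import *
t=np.radians(83.25);u=np.array([np.cos(t),np.sin(t),0])
rel(np.array([.5613,.0178,.0235])-.0036*u,t)
E
```

```text
time: 6.62
tool_pos: [0.562, 0.0139, 0.0371]
tool_rot: [3.129, 0.006, 1.452]
contact_force: [0.3, -1.3, -1.5]
opening: 0.0442
shift [ 0.3 -1.3 13.6] turn -0.1 now yaw 83.2 q6 0.02 t 6.6167
```

```bash
python3 -m pendant '[[[0.3,-1.3,7],0],[[0.3,-1.3,14],0],[[0.3,-1.3,14],0],[[0.3,-1.3,14],0],[[0.3,-1.3,14],0]]'
python3 - <<'E'
from h import *
t=np.radians(83.25);u=np.array([np.cos(t),np.sin(t),0])
rel(np.array([.5613,.0178,.0235])-.0036*u,t)
E
```

```text
time: 7.03
tool_pos: [0.5607, 0.0143, 0.0229]
tool_rot: [3.13, 0.006, 1.452]
contact_force: [-0.8, 0.6, -0.3]
opening: 0.0442
shift [-0.   0.2 -0.6] turn -0.1 now yaw 83.2 q6 0.02 t 7.0333
```

```bash
python3 -m pendant '[[[0,0,0.5],0],[[0,0,0.5],0],[[0,0,0.5],0],[[0,0,0.5],0]]' 0.65
python3 -m pendant '[[[0,0,-15],0],[[0,0,-40],0],[[0,0,-80],0],[[-40,0,-120],0],[[-80,0,-130],0],[[-100,0,-140],0],[[-100,0,-140],0],[[-100,0,-140],0]]'
python3 look.py w5.png
```

```text
time: 7.37
tool_pos: [0.5607, 0.0143, 0.0225]
tool_rot: [3.129, 0.006, 1.452]
contact_force: [-0.5, -0.6, -0.0]
opening: 0.0592
time: 8.03
tool_pos: [0.5474, -0.0855, 0.1641]
tool_rot: [3.127, 0.006, 1.449]
contact_force: [-0.4, 0.5, -0.4]
opening: 0.0597
[ 0.5474 -0.0855  0.1641] [3.1273 0.0062 1.4486] 0.046
```

View pics/w5.png

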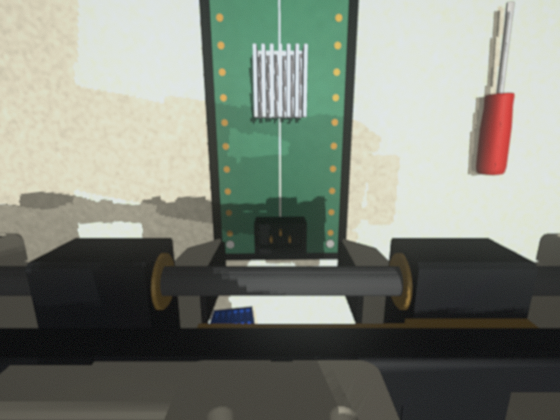

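The heat sink now stands on the line at (280,80), aligned with it, and the inlet is at (280,237). I'll measure its pose in an enlarged crop.

```bash
python3 - <<'E'
from h import *
im=cv2.imread('pics/w5.png')
cv2.imwrite('pics/c6.png',cv2.resize(im[30:130,235:325],None,fx=6,fy=6,interpolation=cv2.INTER_CUBIC))
rel([.6082-.0,-.3168,.1],np.radians(61.1))
E
```

```text
shift [-223.3   88.    65.4] turn 22.0 now yaw 83.1 q6 -0.17 t 8.0833
```

View pics/c6.png

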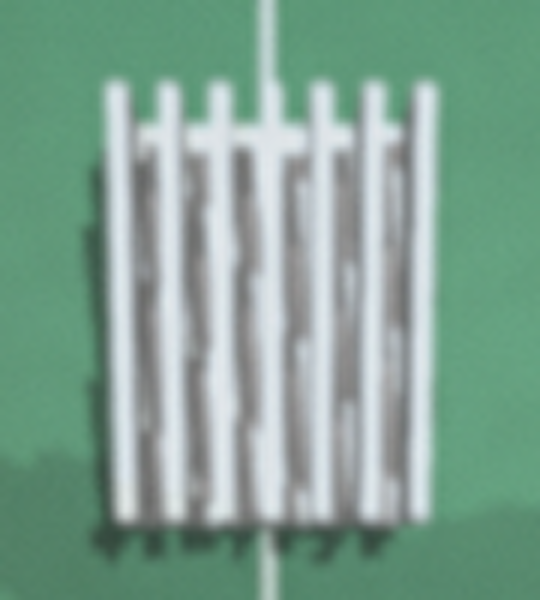

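```bash
python3 - <<'E'
from h import *
import pickle
c,s=pickle.load(open('pics/w5.png.pkl','rb'))
f=lambda u,v,z:ray(c,235+(u+.5)/6-.5,30+(v+.5)/6-.5,z)
X=np.array([f(*p,.041) for p in [(104,78),(440,78),(432,522),(112,522)]])
print(X.mean(0),[np.linalg.norm(X[i]-X[(i+1)%4]).round(4) for i in range(4)])
d=(X[0]+X[1]-X[2]-X[3])/2;print(np.degrees(np.arctan2(d[1],d[0])))
L=[f(267,5,.011),f(268,590,.011)];d=L[0]-L[1];t=np.arctan2(d[1],d[0]);print(L,np.degrees(t))
n=np.array([-np.sin(t),np.cos(t)]);print('hs off line (mm, + = left)',((X.mean(0)-L[1])[:2]@n)*1000)
E
```

```text
[0.56125583 0.01847069 0.041     ] [np.float64(0.045), np.float64(0.0571), np.float64(0.0453), np.float64(0.0569)]
82.95917842493871
[array([0.56635221, 0.06349068, 0.011     ]), array([ 0.55626375, -0.01902425,  0.011     ])] 83.02948739153099
hs off line (mm, + = left) -0.4048451261813874
```

The heat sink is at (0.5613, 0.0185), 0.4 mm off the line and 0.1° out. Next is the fan.

```bash
python3 -m pendant '[[[-40,16,0],4],[[-80,32,0],8],[[-120,48,10],12],[[-160,64,30],16],[[-200,78,50],20],[[-223,88,65],22],[[-223,88,65],22],[[-223,88,65],22],[[-223,88,65],22]]'
python3 look.py w6.png
python3 -c "
from h import *
rel([.6082,-.3168,.005],np.radians(61.1))"
```

```text
time: 8.83
tool_pos: [0.6082, -0.3147, 0.099]
tool_rot: [3.131, -0.0, 1.068]
contact_force: [0.0, 0.7, 0.6]
opening: 0.0599
[ 0.6082 -0.3147  0.099 ] [ 3.1311e+00 -3.0000e-04  1.0675e+00] 0.043
shift [-2.3 -0.4 95.2] turn 0.1 now yaw 61.2 q6 -0.09 t 8.8833
```

View pics/w6.png

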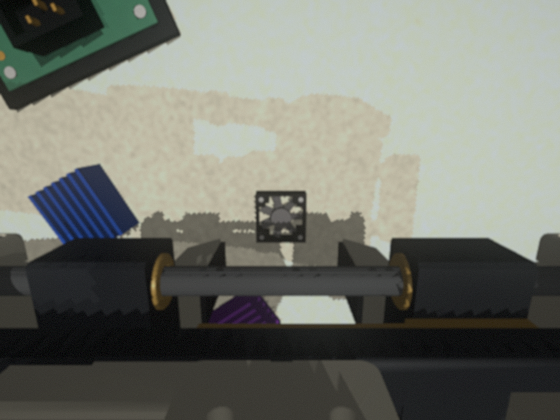

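The fan is squared up and centred at (281,217), between the fingers' columns.

```bash
python3 - <<'E'
from h import *
import pickle
c,s=pickle.load(open('pics/w6.png.pkl','rb'))
X=np.array([ray(c,*p,.015) for p in [(256,191.5),(306,191.5),(306,241.5),(256,242)]]);print(X.mean(0),[np.linalg.norm(X[i]-X[(i+1)%4]).round(4) for i in range(4)])
p=X.mean(0);p[2]=.005; rel(p,np.radians(61.1))
E
```

```text
[ 0.60895254 -0.3157568   0.015     ] [np.float64(0.0388), np.float64(0.0411), np.float64(0.0404), np.float64(0.0415)]
shift [-1.  -0.2 95.2] turn 0.1 now yaw 61.2 q6 -0.09 t 8.8833
```

```bash
python3 -m pendant '[[[-1,-0.3,30],0],[[-1,-0.3,60],0],[[-1,-0.3,82],0],[[-1,-0.3,82],0],[[-1,-0.3,82],0],[[-1,-0.3,82],0]]'
python3 -c "
from h import *
rel([.6086,-.3163,.005],np.radians(61.1))"
```

```text
time: 9.38
tool_pos: [0.6102, -0.3152, 0.0208]
tool_rot: [3.126, 0.0, 1.07]
contact_force: [0.5, -0.7, 1.0]
opening: 0.0599
shift [-1.7 -1.2 15.7] turn 0.2 now yaw 61.3 q6 -0.09 t 9.3833
```

```bash
python3 -m pendant '[[[-1.7,-1.2,8],0],[[-1.7,-1.2,15],0],[[-1.7,-1.2,15],0],[[-1.7,-1.2,15],0],[[-1.7,-1.2,15],0]]'
python3 -m pendant '[[[0,0,0],0],[[0,0,0],0],[[0,0,0],0],[[0,0,0],0],[[0,0,0],0]]' 0 8
python3 -c "
from h import *
rel([.6086,-.3163,.005],np.radians(61.1))"
```

```text
time: 9.8
tool_pos: [0.6086, -0.3164, 0.006]
tool_rot: [3.126, 0.0, 1.07]
contact_force: [0.2, -0.3, -0.0]
opening: 0.0596
time: 10.22
tool_pos: [0.6087, -0.3165, 0.0061]
tool_rot: [3.125, 0.0, 1.07]
contact_force: [-0.3, -0.4, 1.4]
opening: 0.0396
shift [ 0.1 -0.1  1.1] turn 0.2 now yaw 61.3 q6 -0.09 t 10.2167
```

Gripped at 39.6 mm. I'll lift and carry it to a look pose behind the heat sink.

```bash
python3 - <<'E'
from h import *
t=np.radians(83.1);u=np.array([np.cos(t),np.sin(t),0])
rel(np.array([.5613,.0183,.15])-.1*u,t)
E
```

```text
shift [ 178.  -162.9 -146.6] turn -21.8 now yaw 61.3 q6 -0.09 t 10.2167
```

```bash
python3 -m pendant '[[[0,0,-30],0],[[0,0,-70],0],[[27,-25,-100],-4],[[57,-52,-130],-8],[[87,-80,-147],-12],[[117,-107,-147],-16],[[147,-135,-147],-20],[[178,-163,-147],-22],[[178,-163,-147],-22],[[178,-163,-147],-22]]'
python3 -m pendant '[[[0,0,0],0],[[0,0,0],0]]'
python3 look.py w7.png
```

```text
time: 11.05
tool_pos: [0.5483, -0.0775, 0.1508]
tool_rot: [3.127, 0.006, 1.457]
contact_force: [-0.7, 0.3, -1.1]
opening: 0.04
time: 11.22
tool_pos: [0.5487, -0.0781, 0.1509]
tool_rot: [3.127, 0.006, 1.457]
contact_force: [-0.5, -0.7, 0.2]
opening: 0.04
[ 0.5487 -0.0781  0.1509] [3.1267 0.0058 1.4569] 0.02
```

View pics/w7.png

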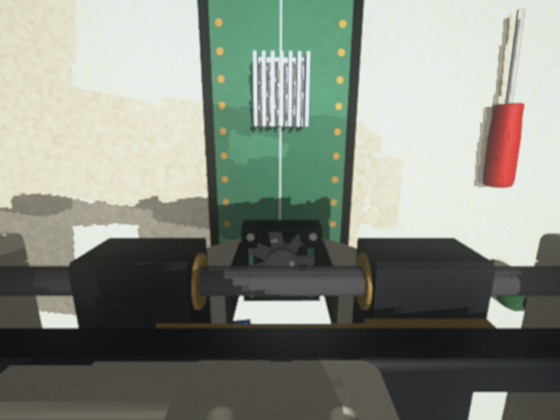

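```bash
python3 - <<'E'
from h import *
im=cv2.imread('pics/w7.png')
a=cv2.resize(im[40:140,225:335],None,fx=5,fy=5,interpolation=cv2.INTER_CUBIC)
b=cv2.resize(im[205:275,225:335],None,fx=5,fy=5,interpolation=cv2.INTER_CUBIC)
cv2.imwrite('pics/c7.png',a);cv2.imwrite('pics/c8.png',np.clip(b*2.0,0,255).astype(np.uint8))
E
```

```text
(no output)
```

View pics/c7.png

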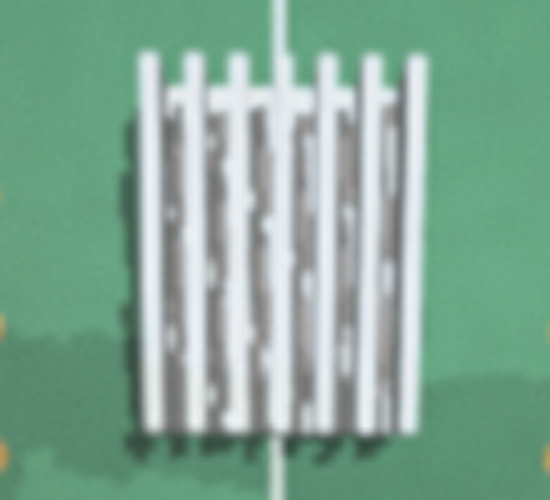

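View pics/c8.png

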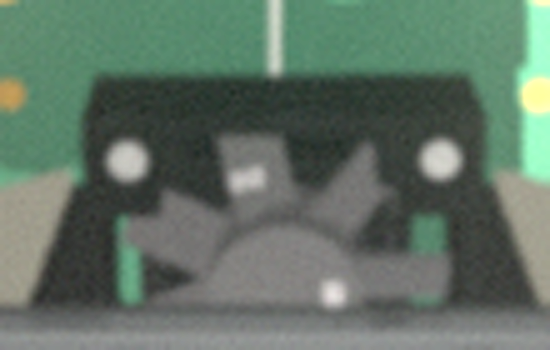

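```bash
python3 - <<'E'
from h import *
import pickle
c,s=pickle.load(open('pics/w7.png.pkl','rb'))
f=lambda y0,u,v,z:ray(c,225+(u+.5)/5-.5,y0+(v+.5)/5-.5,z)
X=np.array([f(40,*p,.041) for p in [(137,50),(429,53),(419,433),(142,433)]])
print(X.mean(0),[np.linalg.norm(X[i]-X[(i+1)%4]).round(4) for i in range(4)])
d=(X[0]+X[1]-X[2]-X[3])/2;t=np.arctan2(d[1],d[0]);print(np.degrees(t))
R=Ro.from_euler('xyz',s['tool_rot']).as_matrix()
H=np.array([R.T@(f(205,*p,s['tool_pos'][2]+.0089)-s['tool_pos']) for p in [(128,160),(441,160)]]);print(H)
off=H.mean(0)-np.array([.0154,0,0]);print('fan off',off)
for z in (.075,.0475):
    tt=np.radians(83.15);Rt=Ro.from_euler('xyz',[np.pi,0,tt]).as_matrix()
    g=X.mean(0).copy(); g=np.array([.5613,.0185,0]) if 0 else g
    g=g-Rt@np.array([off[0],off[1],0]);g[2]=z; print(g);rel(g,tt)
E
```

```text
[0.56149311 0.01781907 0.041     ] [np.float64(0.045), np.float64(0.0566), np.float64(0.0452), np.float64(0.0569)]
83.07254281453966
[[ 0.01499276 -0.01493831 -0.00921089]
 [ 0.01484355  0.01608461 -0.00874885]]
fan off [-0.00048185  0.00057315 -0.00897987]
[0.56098153 0.01836583 0.075     ]
shift [98.2 -0.  75.1] turn 0.3 now yaw 83.4 q6 -0.16 t 11.2667
[0.56098153 0.01836583 0.0475    ]
shift [ 98.3  -0.4 102.6] turn 0.3 now yaw 83.4 q6 -0.16 t 11.2667
```

```bash
python3 -m pendant '[[[33,0,20],0.3],[[66,0,40],0.3],[[98,0,60],0.3],[[98,0,75],0.3],[[98,0,75],0.3],[[98,0,75],0.3],[[98,0,75],0.3],[[98,0,75],0.3]]'
python3 -c "
from h import *
rel([.56098,.01837,.0475],np.radians(83.15))"
```

```text
time: 11.93
tool_pos: [0.562, 0.0166, 0.0763]
tool_rot: [3.125, 0.006, 1.449]
contact_force: [1.1, -0.9, -0.3]
opening: 0.0398
shift [ 1.8 -1.7 28.8] turn -0.1 now yaw 83.0 q6 0.02 t 11.9333
```

```bash
python3 -m pendant '[[[1.5,-1.5,10],0],[[1.5,-1.5,20],0],[[1.5,-1.5,25],0],[[1.5,-1.5,25],0],[[1.5,-1.5,25],0],[[1.5,-1.5,25],0]]'
python3 -c "
from h import *
rel([.56098,.01837,.0475],np.radians(83.15))"
```

```text
time: 12.43
tool_pos: [0.5612, 0.0181, 0.0513]
tool_rot: [3.124, 0.006, 1.449]
contact_force: [-0.2, -0.0, -0.1]
opening: 0.0402
shift [ 0.3 -0.3  3.8] turn -0.1 now yaw 83.0 q6 0.03 t 12.4333
```

```bash
python3 -m pendant '[[[0.3,-0.3,2],0],[[0.3,-0.3,4],0],[[0.3,-0.3,4],0],[[0.3,-0.3,4],0]]'
python3 -c "
from h import *
rel([.56098,.01837,.0475],np.radians(83.15))"
```

```text
time: 12.77
tool_pos: [0.561, 0.0185, 0.0473]
tool_rot: [3.125, 0.006, 1.449]
contact_force: [-0.0, -0.4, 0.0]
opening: 0.0397
shift [-0.1 -0.  -0.2] turn -0.1 now yaw 83.0 q6 0.03 t 12.7667
```

```bash
python3 -m pendant '[[[0,0,0.3],0],[[0,0,0.3],0],[[0,0,0.3],0],[[0,0,0.3],0]]' 0.55
python3 -m pendant '[[[0,0,-10],0],[[0,0,-30],0],[[0,0,-70],0],[[-40,0,-100],0],[[-80,0,-110],0],[[-100,0,-110],0],[[-100,0,-110],0],[[-100,0,-110],0]]'
python3 look.py w8.png
python3 -c "
from h import *
im=cv2.imread('pics/w8.png')
cv2.imwrite('pics/c9.png',cv2.resize(im[20:140,225:335],None,fx=5,fy=5,interpolation=cv2.INTER_CUBIC))"
```

```text
time: 13.1
tool_pos: [0.5611, 0.0184, 0.0471]
tool_rot: [3.124, 0.006, 1.449]
contact_force: [-0.2, -0.0, 0.3]
opening: 0.0506
time: 13.77
tool_pos: [0.5471, -0.0812, 0.1587]
tool_rot: [3.123, 0.006, 1.446]
contact_force: [0.5, 0.5, 0.3]
opening: 0.0505
[ 0.5471 -0.0812  0.1587] [3.123 0.006 1.446] 0.044
```

View pics/c9.png

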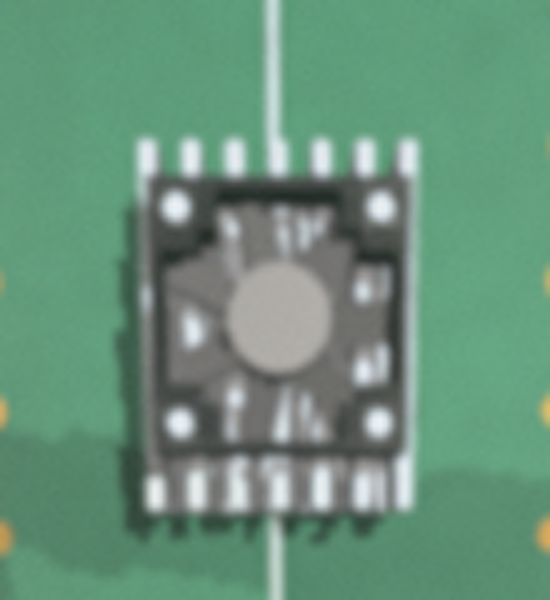

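The fan lies flat on the fins, with its hub at crop (279,317). I'll check it numerically and plan the look at the transformer.

```bash
python3 - <<'E'
from h import *
import pickle
c,s=pickle.load(open('pics/w8.png.pkl','rb'))
f=lambda u,v,z:ray(c,225+(u+.5)/5-.5,20+(v+.5)/5-.5,z)
for P,z in [([(137,137),(418,139),(412,511),(146,511)],.041),([(176,208),(381,207),(379,424),(180,424)],.056)]:
    X=np.array([f(*p,z) for p in P]);d=(X[0]+X[1]-X[2]-X[3])/2;t=np.arctan2(d[1],d[0])
    print(X.mean(0),np.degrees(t),[np.linalg.norm(X[i]-X[(i+1)%4]).round(4) for i in range(4)])
rel([.46,.22,.15],np.pi/2)
E
```

```text
[0.56129832 0.01823858 0.041     ] 83.0680604000916 [np.float64(0.0444), np.float64(0.0567), np.float64(0.0445), np.float64(0.0568)]
[0.5611579  0.01819755 0.056     ] 83.1173668120061 [np.float64(0.031), np.float64(0.0312), np.float64(0.0311), np.float64(0.031)]
shift [ 287.1 -123.3    4.4] turn -7.1 now yaw 82.9 q6 -0.16 t 13.8167
```

Fan and heat sink centres agree to 0.15 mm and 0.05°. On to the transformer and capacitor.

```bash
python3 -m pendant '[[[37,-11,-4],0],[[74,-22,-8],0],[[111,-33,-12],0],[[148,-44,-16],0],[[185,-55,-20],0],[[222,-66,-20],0],[[259,-77,-20],0],[[289,-84,-20],0],[[289,-84,-20],0],[[289,-84,-20],0]]' 0.75
python3 look.py w9.png
python3 -c "
from h import *
for q in ['transformer_mid','capacitor_mid']:
    print(q,[(round(d['p'],2),round(d['xy'][0]*560),round(d['xy'][1]*420)) for d in robot.find_in('wrist',q)])"
```

```text
time: 14.65
tool_pos: [0.4975, 0.2198, 0.1746]
tool_rot: [3.125, 0.006, 1.453]
contact_force: [0.1, -0.8, 0.3]
opening: 0.0692
[0.4975 0.2198 0.1746] [3.1252 0.0059 1.4526] 0.058
transformer_mid [(0.88, 220, 95)]
capacitor_mid [(0.65, 361, 49)]
```

View pics/w9.png

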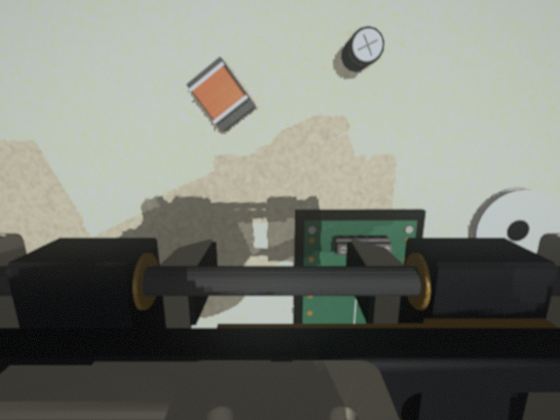

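The transformer shows at (220,95) with its long side running from upper left to lower right, and the capacitor at (366,48). I'll enlarge both.

```bash
python3 - <<'E'
from h import *
im=cv2.imread('pics/w9.png')
a=cv2.resize(im[50:140,175:265],None,fx=6,fy=6,interpolation=cv2.INTER_CUBIC)
b=cv2.resize(im[15:80,330:400],None,fx=5,fy=5,interpolation=cv2.INTER_CUBIC)
cv2.imwrite('pics/c10.png',np.clip(a*1.3,0,255).astype(np.uint8));cv2.imwrite('pics/c11.png',b)
E
```

```text
(no output)
```

View pics/c10.png

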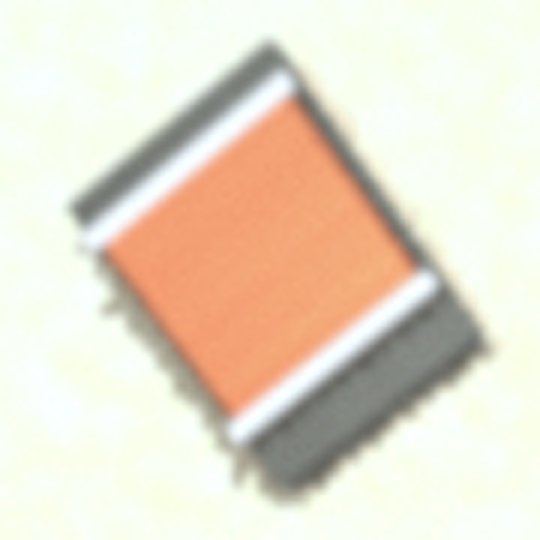

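View pics/c11.png

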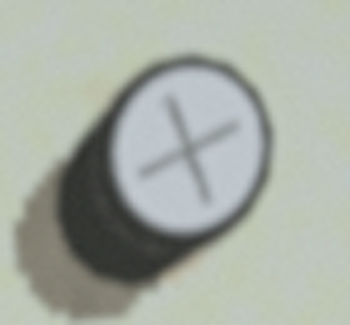

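```bash
python3 - <<'E'
from h import *
import pickle
c,s=pickle.load(open('pics/w9.png.pkl','rb'))
X=np.array([ray(c,175+(u+.5)/6-.5,50+(v+.5)/6-.5,.038) for u,v in [(80,238),(284,68),(442,281),(238,448)]])
print(X.mean(0),[np.linalg.norm(X[i]-X[(i+1)%4]).round(4) for i in range(4)])
d=(X[0]+X[1]-X[2]-X[3])/2;t=np.arctan2(d[1],d[0]);print('long axis',np.degrees(t))
d=(X[1]+X[2]-X[0]-X[3])/2;print('x axis',np.degrees(np.arctan2(d[1],d[0])))
p=X.mean(0);p[2]=.12;rel(p,t)
print('cap',ray(c,330+190.5/5-.5,15+146.5/5-.5,.04), [np.linalg.norm(ray(c,330+112/5,15+146.5/5,.04)-ray(c,330+271/5,15+146.5/5,.04))])
E
```

```text
[0.45676819 0.32171138 0.038     ] [np.float64(0.038), np.float64(0.0358), np.float64(0.0388), np.float64(0.0362)]
long axis 119.79910015612293
x axis 30.2048812718735
shift [ 99.3 -55.3  53.3] turn -36.9 now yaw 82.9 q6 0.41 t 14.8
cap [0.58810402 0.34547651 0.04      ] [np.float64(0.02685751803076638)]
```

The sizes match (38 × 36 mm cheeks), with the long axis at 120°. I'll approach.

```bash
python3 -m pendant '[[[35,-20,20],-7],[[70,-40,40],-14],[[99,-55,53],-21],[[99,-55,70],-28],[[99,-55,75],-35],[[99,-55,75],-37],[[99,-55,75],-37],[[99,-55,75],-37],[[99,-55,75],-37]]'
python3 look.py w10.png
python3 -c "
from h import *
rel([.4568,.3217,.005],np.radians(119.8))"
```

```text
time: 15.55
tool_pos: [0.458, 0.3206, 0.0987]
tool_rot: [3.131, 0.015, 2.09]
contact_force: [-0.2, 0.5, 0.2]
opening: 0.0691
[0.458  0.3206 0.0987] [3.1311 0.015  2.0902] 0.006
shift [ 2.9 -1.5 93.7] turn -0.0 now yaw 119.8 q6 -0.03 t 15.6
```

View pics/w10.png

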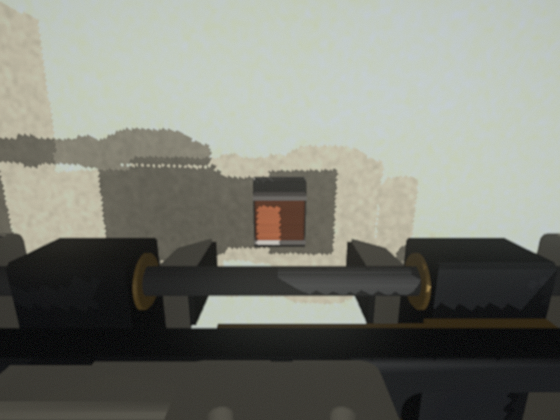

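The transformer is squared up between the fingers, centred near (280,220).

```bash
python3 - <<'E'
from h import *
import pickle
c,s=pickle.load(open('pics/w10.png.pkl','rb'))
X=np.array([ray(c,*p,.038) for p in [(253.5,195),(306,195),(306,246),(253.5,246)]])
print(X.mean(0),[np.linalg.norm(X[i]-X[(i+1)%4]).round(4) for i in range(4)])
E
python3 -m pendant '[[[3,-1.5,30],0],[[3,-1.5,60],0],[[3,-1.5,78],0],[[3,-1.5,78],0],[[3,-1.5,78],0],[[3,-1.5,78],0],[[3,-1.5,78],0]]'
python3 -c "
from h import *
rel([.4568,.3217,.006],np.radians(119.8))"
```

```text
[0.45701507 0.32187474 0.038     ] [np.float64(0.0369), np.float64(0.0383), np.float64(0.0385), np.float64(0.0382)]
time: 16.18
tool_pos: [0.4576, 0.3224, 0.0224]
tool_rot: [3.128, 0.015, 2.09]
contact_force: [0.9, 0.3, -0.3]
opening: 0.0685
shift [ 0.  -1.3 16.4] turn -0.0 now yaw 119.8 q6 -0.02 t 16.1833
```

```bash
python3 -m pendant '[[[0,-1.3,8],0],[[0,-1.3,16],0],[[0,-1.3,16],0],[[0,-1.3,16],0],[[0,-1.3,16],0]]'
python3 -m pendant '[[[0,0,0],0],[[0,0,0],0],[[0,0,0],0],[[0,0,0],0],[[0,0,0],0]]' 0 25
python3 -c "
from h import *
rel([.4568,.3217,.08],np.radians(119.8))"
```

```text
time: 16.6
tool_pos: [0.4568, 0.3216, 0.0063]
tool_rot: [3.128, 0.015, 2.09]
contact_force: [-0.2, 0.3, 0.3]
opening: 0.0689
time: 17.02
tool_pos: [0.4568, 0.3216, 0.0063]
tool_rot: [3.128, 0.015, 2.09]
contact_force: [-2.5, -2.0, 0.4]
opening: 0.0398
shift [ -1.1   1.1 -73.6] turn -0.0 now yaw 119.8 q6 -0.02 t 17.0167
```

Gripped at 39.8 mm, with the TCP on the measured centre. I'll lift.

```bash
python3 -m pendant '[[[0,0,-20],0],[[0,0,-60],0],[[0,0,-100],0],[[0,0,-140],0],[[0,0,-165],0],[[0,0,-165],0],[[0,0,-165],0]]'
python3 - <<'E'
from h import *
t=np.radians(83.1);u=np.array([np.cos(t),np.sin(t),0]);
rel(np.array([.5613,.0183,.17])-.07*u,t)
E
```

```text
time: 17.6
tool_pos: [0.4538, 0.3229, 0.1721]
tool_rot: [3.126, 0.015, 2.09]
contact_force: [-0.6, -1.0, -3.3]
opening: 0.0398
shift [-373.8  -99.8    6.2] turn 36.7 now yaw 119.8 q6 -0.02 t 17.6
```

```bash
python3 -m pendant '[[[-37,-10,0],4],[[-75,-20,0],8],[[-112,-30,0],12],[[-150,-40,0],16],[[-187,-50,0],20],[[-224,-60,0],24],[[-262,-70,0],28],[[-299,-80,0],32],[[-336,-90,0],36],[[-374,-100,0],37]]'
python3 - <<'E'
from h import *
t=np.radians(83.1);u=np.array([np.cos(t),np.sin(t),0]);
rel(np.array([.5613,.0183,.15])-.1*u,t)
E
```

```text
time: 18.43
tool_pos: [0.5513, -0.0529, 0.1734]
tool_rot: [3.125, 0.002, 1.441]
contact_force: [1.3, 0.5, -2.0]
opening: 0.0399
shift [-28.    1.2  23.5] turn -0.5 now yaw 82.6 q6 -0.1 t 18.4333
```

Now a look from 100 mm behind the heat sink, to see how the transformer sits in the grip and check the references.

```bash
python3 -m pendant '[[[-28,1,12],-0.5],[[-28,1,23],-0.5],[[-28,1,23],-0.5],[[-28,1,23],-0.5]]'
python3 look.py w11.png
```

```text
time: 18.77
tool_pos: [0.5475, -0.0805, 0.1479]
tool_rot: [3.131, 0.001, 1.449]
contact_force: [0.6, -0.1, -3.0]
opening: 0.0398
[ 0.5475 -0.0805  0.1479] [3.1308e+00 7.0000e-04 1.4487e+00] 0.031
```

View pics/w11.png

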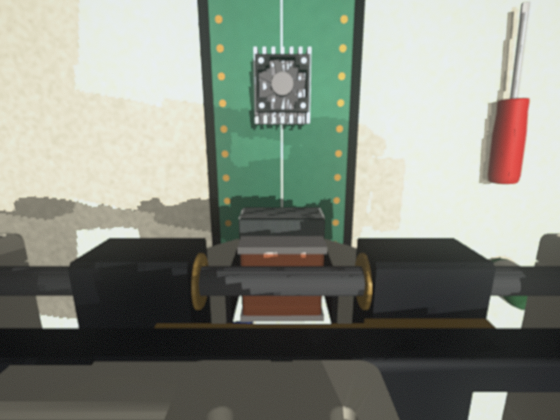

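```bash
python3 - <<'E'
from h import *
im=cv2.imread('pics/w11.png')
b=cv2.resize(im[200:330,225:340],None,fx=4.5,fy=4.5,interpolation=cv2.INTER_CUBIC)
cv2.imwrite('pics/c12.png',np.clip(b*1.8,0,255).astype(np.uint8))
E
```

```text
(no output)
```

View pics/c12.png

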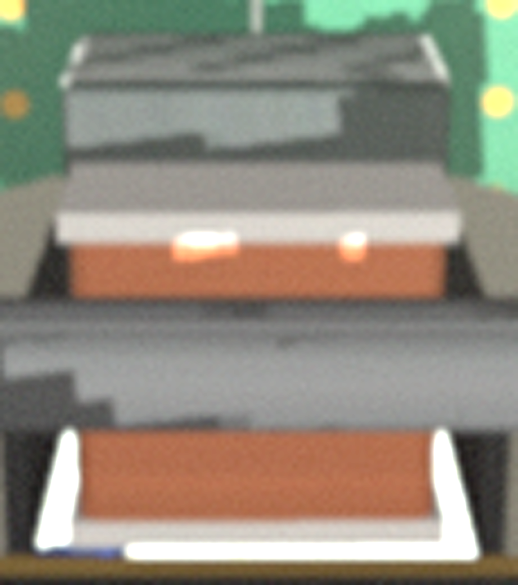

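```bash
python3 - <<'E'
from h import *
import pickle
c,s=pickle.load(open('pics/w11.png.pkl','rb'))
R=Ro.from_euler('xyz',s['tool_rot']).as_matrix()
g=lambda u,v,z:(R.T@(ray(c,225+(u+.5)/4.5-.5,200+(v+.5)/4.5-.5,s['tool_pos'][2]+z)-s['tool_pos'])*1000).round(1)
print('bottom front',g(78,37,-.0063),g(430,37,-.0063));print('top front core',g(63,84,.0177),g(448,84,.0177));print('cheek',g(55,211,.0317),g(463,211,.0317))
t=np.radians(83.1);u=np.array([np.cos(t),np.sin(t),0])
p=np.array([.5613,.0183,0])-.07*u
for z in(.04,.0178): p[2]=z; rel(p,t)
E
```

```text
bottom front [ 25.9 -20.5   6.1] [25.8 21.2  6.5]
top front core [ 26.9 -19.2 -17.9] [ 26.8  20.2 -17.5]
cheek [ 18.4 -18.4 -31.9] [ 18.3  20.  -31.5]
shift [ 29.5  -0.3 109.1] turn -0.0 now yaw 83.1 q6 -0.16 t 18.8167
shift [ 29.5  -0.6 131.3] turn -0.0 now yaw 83.1 q6 -0.16 t 18.8167
```

```bash
python3 -m pendant '[[[15,-0.5,35],0],[[29,-0.8,70],0],[[29,-0.8,95],0],[[29,-0.8,105],0],[[29,-0.8,105],0],[[29,-0.8,105],0],[[29,-0.8,105],0]]'
python3 - <<'E'
from h import *
t=np.radians(83.1);u=np.array([np.cos(t),np.sin(t),0]);v=np.array([np.sin(t),-np.cos(t),0])
p=np.array([.5613,.0183,0])-.0703*u-.0003*v
p[2]=.0178; rel(p,t)
E
```

```text
time: 19.4
tool_pos: [0.5538, -0.0518, 0.046]
tool_rot: [3.125, 0.002, 1.45]
contact_force: [0.6, -0.7, -2.0]
opening: 0.0402
shift [ 0.3 -1.8 28.2] turn -0.0 now yaw 83.1 q6 -0.11 t 19.4
```

```bash
python3 -m pendant '[[[0.3,-1.4,10],0],[[0.3,-1.4,20],0],[[0.3,-1.4,26],0],[[0.3,-1.4,26],0],[[0.3,-1.4,26],0],[[0.3,-1.4,26],0]]'
python3 - <<'E'
from h import *
t=np.radians(83.1);u=np.array([np.cos(t),np.sin(t),0]);v=np.array([np.sin(t),-np.cos(t),0])
p=np.array([.5613,.0183,0])-.0703*u-.0003*v
p[2]=.0173; rel(p,t)
E
```

```text
time: 19.9
tool_pos: [0.553, -0.0516, 0.02]
tool_rot: [3.125, 0.002, 1.45]
contact_force: [0.5, -0.0, -2.7]
opening: 0.0399
shift [ 0.1 -0.5  2.7] turn -0.0 now yaw 83.1 q6 -0.11 t 19.9
```

```bash
python3 -m pendant '[[[0,-0.4,2.5],0],[[0,-0.4,2.5],0],[[0,-0.4,2.5],0]]'
python3 -m pendant '[[[0,0,0.3],0],[[0,0,0.3],0],[[0,0,0.3],0],[[0,0,0.3],0]]' 0.65
python3 -m pendant '[[[0,0,-15],0],[[0,0,-40],0],[[0,0,-80],0],[[-40,0,-115],0],[[-50,0,-130],0],[[-50,0,-130],0],[[-50,0,-130],0]]'
python3 look.py w12.png
```

```text
time: 20.15
tool_pos: [0.5529, -0.0516, 0.0177]
tool_rot: [3.124, 0.002, 1.45]
contact_force: [0.3, -0.2, -1.9]
opening: 0.0402
time: 20.48
tool_pos: [0.553, -0.0516, 0.0176]
tool_rot: [3.124, 0.002, 1.45]
contact_force: [0.7, 0.5, -0.2]
opening: 0.0587
time: 21.07
tool_pos: [0.5452, -0.1016, 0.149]
tool_rot: [3.121, 0.002, 1.448]
contact_force: [-0.7, -0.1, -0.3]
opening: 0.0594
[ 0.5452 -0.1016  0.149 ] [3.1207e+00 2.2000e-03 1.4482e+00] 0.048
```

View pics/w12.png

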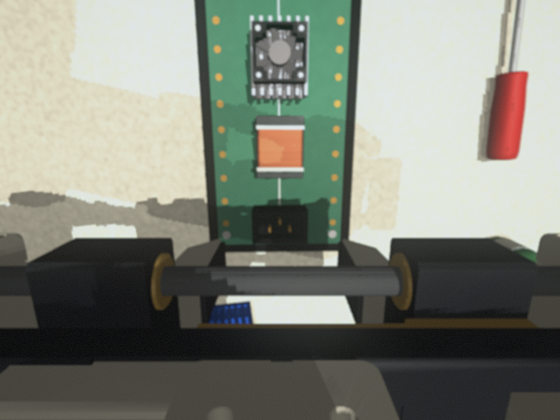

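The inlet (279,224), transformer (280,149) and heat sink with fan (279,52) are in line. I'll measure in a crop.

```bash
python3 - <<'E'
from h import *
im=cv2.imread('pics/w12.png')
cv2.imwrite('pics/c13.png',np.clip(cv2.resize(im[105:255,220:340],None,fx=5,fy=5,interpolation=cv2.INTER_CUBIC)*1.3,0,255)[:800].astype(np.uint8)[:750,:,:][:600])
E
```

```text
(no output)
```

View pics/c13.png

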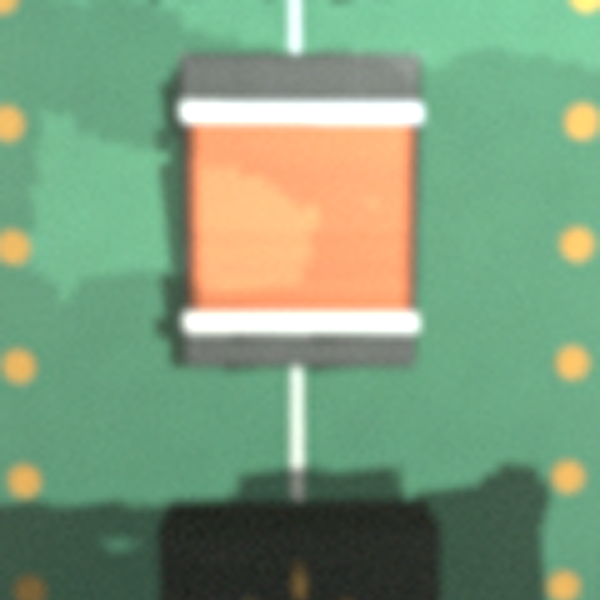

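```bash
python3 - <<'E'
from h import *
import pickle
c,s=pickle.load(open('pics/w12.png.pkl','rb'))
f=lambda u,v,z:ray(c,220+(u+.5)/5-.5,105+(v+.5)/5-.5,z)
X=np.array([f(*p,.049) for p in [(176,98),(427,98),(423,336),(181,336)]])
d=(X[0]+X[1]-X[2]-X[3])/2;print('tr',X.mean(0),np.degrees(np.arctan2(d[1],d[0])),[np.linalg.norm(X[i]-X[(i+1)%4]).round(4) for i in range(4)])
L=[f(295,20,.011),f(297,440,.011)];d=L[0]-L[1];t=np.arctan2(d[1],d[0]);n=np.array([-np.sin(t),np.cos(t)])
print('line ang',np.degrees(t),'tr off left mm',((X.mean(0)-L[1])[:2]@n)*1000)
I=(f(160,505,.037)+f(438,505,.037))/2;u=np.array([np.cos(t),np.sin(t),0]);print('inlet front',I,'centre',I-.015*u)
h=np.array([ray(c,*p,.056) for p in [(258,28.5),(299.5,28.5),(300,74),(259,74)]]);print('fan',h.mean(0))
print('dists',np.linalg.norm((X.mean(0)-I+.015*u)[:2]),np.linalg.norm((X.mean(0)-h.mean(0))[:2]))
rel([.5881,.3455-.06,.15],t)
E
```

```text
tr [ 0.55299227 -0.05062535  0.049     ] 83.05438587037973 [np.float64(0.0394), np.float64(0.0374), np.float64(0.0394), np.float64(0.0373)]
line ang 83.15699124917936 tr off left mm -0.46742030056380873
inlet front [ 0.5465912  -0.10008254  0.037     ] centre [ 0.54480396 -0.11497568  0.037     ]
fan [0.56079289 0.01816483 0.056     ]
dists 0.06486920571370208 0.06923104755289429
shift [388.6  -3.5  -3.1] turn -0.1 now yaw 83.0 q6 -0.2 t 21.1167
```

```bash
python3 - <<'E'
from h import *
import pickle
c,s=pickle.load(open('pics/w12.png.pkl','rb'))
f=lambda u,v,z:ray(c,220+(u+.5)/5-.5,105+(v+.5)/5-.5,z)
a,b=f(160,503,.011),f(438,503,.011);print(np.linalg.norm(a-b))
t=np.radians(83.1);u=np.array([np.cos(t),np.sin(t),0]);print('inlet c',(a+b)/2-.015*u)
E
```

```text
0.05335057253559632
inlet c [ 0.54446034 -0.12082981  0.011     ]
```

Spacing inlet→transformer is about 70.5 mm and transformer→heat sink about 69.5 mm. Now the capacitor.

```bash
python3 -m pendant '[[[40,0,-5],0],[[80,0,-5],0],[[120,0,-5],0],[[160,0,-5],0],[[200,0,-5],0],[[240,0,-5],0],[[280,0,-5],0],[[320,-1,-5],0],[[360,-3,-5],0],[[389,-3.5,-3],0]]'
python3 -m pendant '[[[0,0,0],0],[[0,0,0],0],[[0,0,0],0]]'
python3 look.py w13.png
```

```text
time: 21.95
tool_pos: [0.5863, 0.2903, 0.1478]
tool_rot: [3.127, 0.002, 1.452]
contact_force: [-0.7, 0.0, -0.2]
opening: 0.0596
time: 22.2
tool_pos: [0.585, 0.2902, 0.146]
tool_rot: [3.13, 0.004, 1.453]
contact_force: [0.1, 0.4, 0.8]
opening: 0.0596
[0.585  0.2902 0.146 ] [3.1298 0.0038 1.4533] 0.035
```

View pics/w13.png

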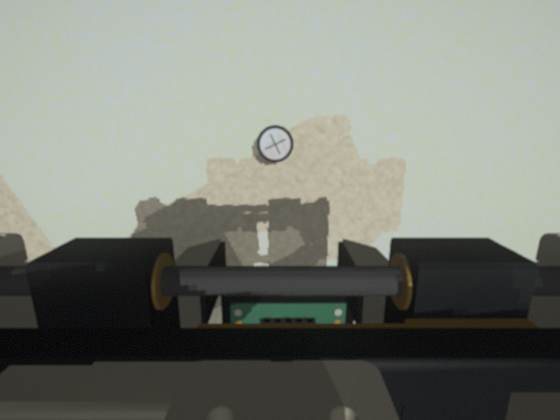

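The capacitor's top shows as a circle at (275.5,143), about 36 px wide.

```bash
python3 - <<'E'
from h import *
import pickle
c,s=pickle.load(open('pics/w13.png.pkl','rb'))
p=ray(c,275.5,143,.04);print(p,np.linalg.norm(ray(c,257,143,.04)-ray(c,294,143,.04)))
p[2]=.07;rel(p,np.radians(83.1))
E
```

```text
[0.58842902 0.34557767 0.04      ] 0.030119315365210977
shift [56.4 -4.8 76.4] turn 0.1 now yaw 83.2 q6 0.47 t 22.25
```

```bash
python3 -m pendant '[[[20,-2,20],0],[[40,-4,40],0],[[56,-5,60],0],[[56,-5,76],0],[[56,-5,76],0],[[56,-5,76],0],[[56,-5,76],0]]'
python3 -c "
from h import *
rel([.5883,.3456,.008],np.radians(83.1))"
```

```text
time: 22.83
tool_pos: [0.5891, 0.344, 0.0717]
tool_rot: [3.128, 0.003, 1.45]
contact_force: [0.2, 0.2, -0.1]
opening: 0.0595
shift [ 1.6 -1.9 63.7] turn -0.0 now yaw 83.1 q6 0.55 t 22.8333
```

```bash
python3 -m pendant '[[[1.5,-1.5,20],0],[[1.5,-1.5,40],0],[[1.5,-1.5,60],0],[[1.5,-1.5,62],0],[[1.5,-1.5,62],0],[[1.5,-1.5,62],0],[[1.5,-1.5,62],0]]'
python3 -m pendant '[[[0,0,0],0],[[0,0,0],0],[[0,0,0],0],[[0,0,0],0],[[0,0,0],0],[[0,0,0],0]]' 0 10
python3 - <<'E'
from h import *
rel([.5883,.3456,.008],np.radians(83.1))
E
```

```text
time: 23.42
tool_pos: [0.59, 0.3457, 0.012]
tool_rot: [3.124, 0.001, 1.45]
contact_force: [-0.5, 0.4, -0.5]
opening: 0.0599
time: 23.92
tool_pos: [0.5898, 0.3458, 0.0121]
tool_rot: [3.125, 0.001, 1.45]
contact_force: [-0.7, -0.2, 1.4]
opening: 0.03
shift [-0.4 -1.5  4.1] turn -0.0 now yaw 83.1 q6 0.55 t 23.9167
```

Gripped at 30.0 mm. I'll lift and carry it to above its spot, looking at the strip from there.

```bash
python3 -m pendant '[[[0,0,-20],0],[[0,0,-60],0],[[0,0,-100],0],[[0,0,-130],0],[[0,0,-130],0],[[0,0,-130],0]]'
python3 - <<'E'
from h import *
t=np.radians(83.1);u=np.array([np.cos(t),np.sin(t),0]);
rel(np.array([.5613,.0183,.14])+.0704*u,t)
E
```

```text
time: 24.42
tool_pos: [0.5885, 0.3467, 0.1444]
tool_rot: [3.121, -0.001, 1.45]
contact_force: [0.1, 0.3, -0.9]
opening: 0.0295
shift [-258.9   12.5    4.3] turn -0.0 now yaw 83.1 q6 0.55 t 24.4167
```

```bash
python3 -m pendant '[[[-40,2,0],0],[[-80,4,0],0],[[-120,6,0],0],[[-160,8,2],0],[[-200,10,4],0],[[-240,12,4],0],[[-259,12.5,4],0],[[-259,12.5,4],0],[[-259,12.5,4],0],[[-259,12.5,4],0]]'
python3 look.py w14.png
```

```text
time: 25.25
tool_pos: [0.5692, 0.0886, 0.1391]
tool_rot: [3.123, -0.001, 1.45]
contact_force: [-0.5, -0.2, -0.6]
opening: 0.0296
[0.5692 0.0886 0.1391] [ 3.1231e+00 -1.5000e-03  1.4498e+00] 0.021
```

View pics/w14.png

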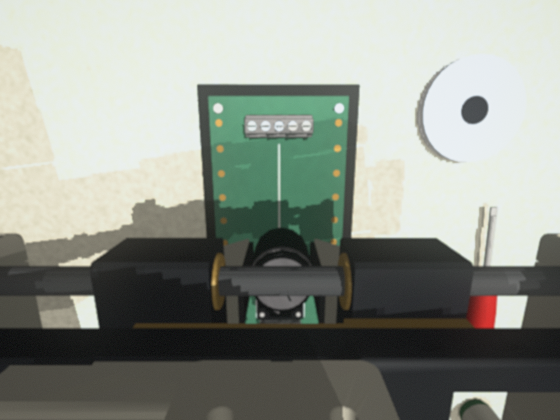

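The strip's five screws are centred at (279,126), the line ends below it, and the board's far edge is near row 96.

```bash
python3 - <<'E'
from h import *
import pickle
im=cv2.imread('pics/w14.png')
cv2.imwrite('pics/c14.png',cv2.resize(im[80:150,200:360],None,fx=5,fy=5,interpolation=cv2.INTER_CUBIC))
cv2.imwrite('pics/c15.png',np.clip(cv2.resize(im[220:330,225:340],None,fx=5,fy=5,interpolation=cv2.INTER_CUBIC)*1.8,0,255).astype(np.uint8))
E
```

```text
(no output)
```

View pics/c14.png

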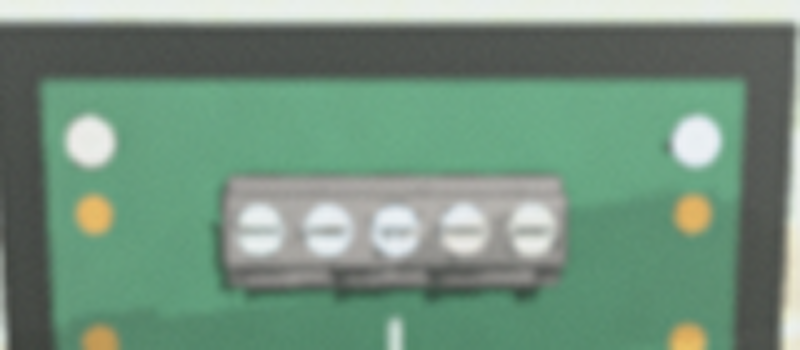

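View pics/c15.png

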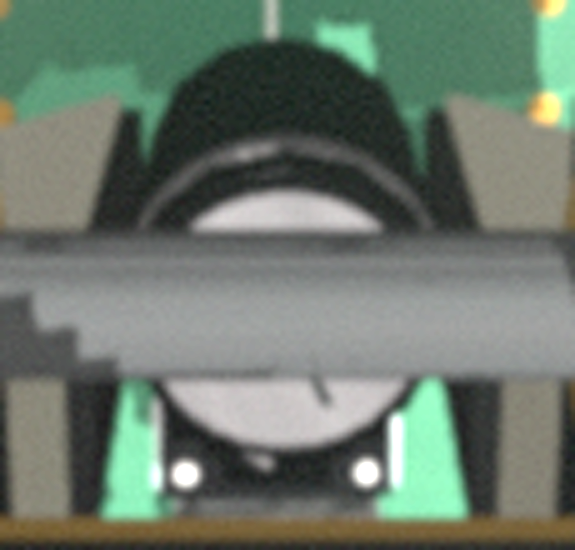

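```bash
python3 - <<'E'
from h import *
import pickle
c,s=pickle.load(open('pics/w14.png.pkl','rb'))
f=lambda x0,y0,u,v,z:ray(c,x0+(u+.5)/5-.5,y0+(v+.5)/5-.5,z)
A,B=f(200,80,40,80,.011),f(200,80,748,80,.011);t=np.radians(83.1);u=np.array([np.cos(t),np.sin(t),0])
print(np.linalg.norm(A-B),'board centre',(A+B)/2-.165*u)
print('screw',f(200,80,396,231,.031)-.14*u, f(200,80,259,231,.031)-f(200,80,533,231,.031))
R=Ro.from_euler('xyz',s['tool_rot']).as_matrix();zt=s['tool_pos'][2]+.0279
T=[R.T@(f(225,220,286,v,zt)-s['tool_pos'])*1000 for v in (188,450)];print(T,(T[0]+T[1])/2)
E
```

```text
0.12075727649087489 board centre [0.56139279 0.0187765  0.011     ]
screw [0.56121371 0.01865388 0.031     ] [-0.04413297  0.00534304  0.        ]
[array([ 11.87888104,   0.66447967, -27.87496613]), array([-13.97331326,   0.68428047, -27.91278905])] [ -1.04721611   0.67438007 -27.89387759]
```

```bash
cat > tg.py <<'E'
from h import *
t=np.radians(83.1);u=np.array([np.cos(t),np.sin(t),0]);v=np.array([np.sin(t),-np.cos(t),0])
p=np.array([.5613,.0184,0])+.0707*u-.0003*v
p[2]=.0233; rel(p,t)
E
python3 tg.py
```

```text
shift [ -0.6  -2.  116. ] turn 0.0 now yaw 83.1 q6 0.14 t 25.3
```

```bash
python3 -m pendant '[[[-0.6,-1,30],0],[[-0.6,-1,60],0],[[-0.6,-1,85],0],[[-0.6,-1,100],0],[[-0.6,-1,100],0],[[-0.6,-1,100],0],[[-0.6,-1,100],0]]'
python3 tg.py
```

```text
time: 25.88
tool_pos: [0.571, 0.0894, 0.0403]
tool_rot: [3.121, -0.002, 1.452]
contact_force: [0.6, -0.0, -1.0]
opening: 0.03
shift [-1.  -1.7 17. ] turn 0.1 now yaw 83.2 q6 0.14 t 25.8833
```

```bash
python3 -m pendant '[[[-1,-1.7,8],0],[[-1,-1.7,15],0],[[-1,-1.7,15],0],[[-1,-1.7,15],0],[[-1,-1.7,15],0]]'
python3 tg.py
```

```text
time: 26.3
tool_pos: [0.5696, 0.0886, 0.0254]
tool_rot: [3.121, -0.002, 1.452]
contact_force: [-0.0, -0.8, -1.4]
opening: 0.0297
shift [ 0.  -0.2  2.1] turn 0.1 now yaw 83.2 q6 0.14 t 26.3
```

```bash
python3 -m pendant '[[[0,-0.2,2],0],[[0,-0.2,2],0],[[0,-0.2,2],0]]'
python3 -m pendant '[[[0,0,0.2],0],[[0,0,0.2],0],[[0,0,0.2],0],[[0,0,0.2],0]]' 0.5
python3 -m pendant '[[[0,0,-15],0],[[0,0,-40],0],[[0,0,-80],0],[[-40,0,-120],0],[[-80,0,-150],0],[[-120,0,-180],0],[[-150,0,-200],0],[[-150,0,-200],0],[[-150,0,-200],0]]'
python3 look.py w15.png
```

```text
time: 26.55
tool_pos: [0.5695, 0.0886, 0.0235]
tool_rot: [3.121, -0.002, 1.452]
contact_force: [-0.2, 0.3, -0.6]
opening: 0.0296
time: 26.88
tool_pos: [0.5696, 0.0886, 0.0234]
tool_rot: [3.12, -0.002, 1.452]
contact_force: [0.8, -0.2, 0.6]
opening: 0.0453
time: 27.63
tool_pos: [0.5487, -0.0645, 0.227]
tool_rot: [3.113, 0.0, 1.448]
contact_force: [0.3, 0.1, 1.2]
opening: 0.0459
[ 0.5487 -0.0645  0.227 ] [3.1132e+00 5.0000e-04 1.4478e+00] 0.065
```

View pics/w15.png

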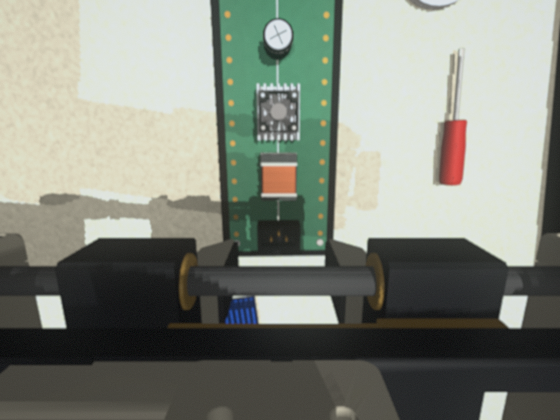

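The row is complete: capacitor (278,36) upright, heat sink and fan (278,111), transformer (279,177), inlet (279,235). I'll run a numeric check plus a top and side look.

```bash
python3 - <<'E'
from h import *
import pickle
c,s=pickle.load(open('pics/w15.png.pkl','rb'))
im=cv2.imread('pics/w15.png')
cv2.imwrite('pics/c16.png',cv2.resize(im[0:260,205:350],None,fx=2.3,fy=2.3,interpolation=cv2.INTER_CUBIC))
cv2.imwrite('pics/c17.png',cv2.resize(im[5:75,245:315],None,fx=7,fy=7,interpolation=cv2.INTER_CUBIC))
C=np.array([.5613,.0184]);t=np.radians(83.1);u=np.array([np.cos(t),np.sin(t)]);n=np.array([-u[1],u[0]])
for nm,p,z in [('cap',(278,36.3),.051),('fan',(278.5,111.3),.056),('tr',(279.5,177.5),.049)]:
    d=ray(c,*p,z)[:2]-C;print(nm,'along %.1f left %.1f mm'%(1000*d@u,1000*d@n))
snap('top','top1.png');snap('side','side1.png')
a=cv2.imread('pics/top1.png');cv2.imwrite('pics/c18.png',cv2.resize(a[130:280,150:350],None,fx=4,fy=4,interpolation=cv2.INTER_CUBIC))
a=cv2.imread('pics/side1.png');cv2.imwrite('pics/c19.png',cv2.resize(a[150:310,150:370],None,fx=3.5,fy=3.5,interpolation=cv2.INTER_CUBIC))
E
```

```text
cap along 68.7 left -0.0 mm
fan along 0.1 left -0.1 mm
tr along -66.9 left -1.0 mm
```

View pics/c17.png

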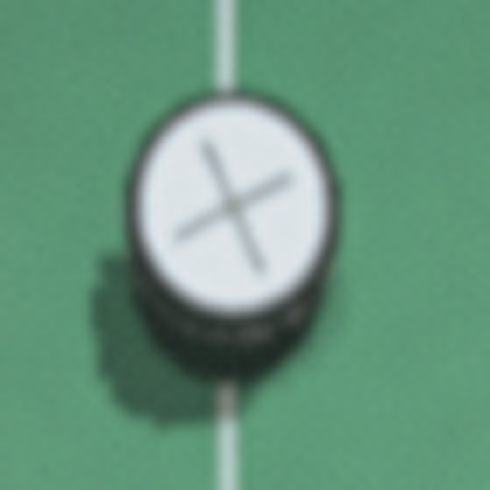

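View pics/c18.png

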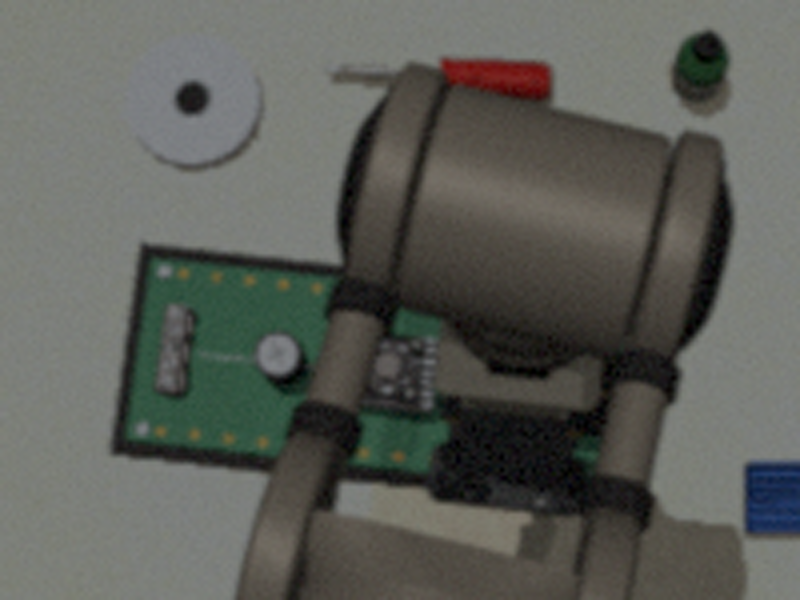

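View pics/c19.png

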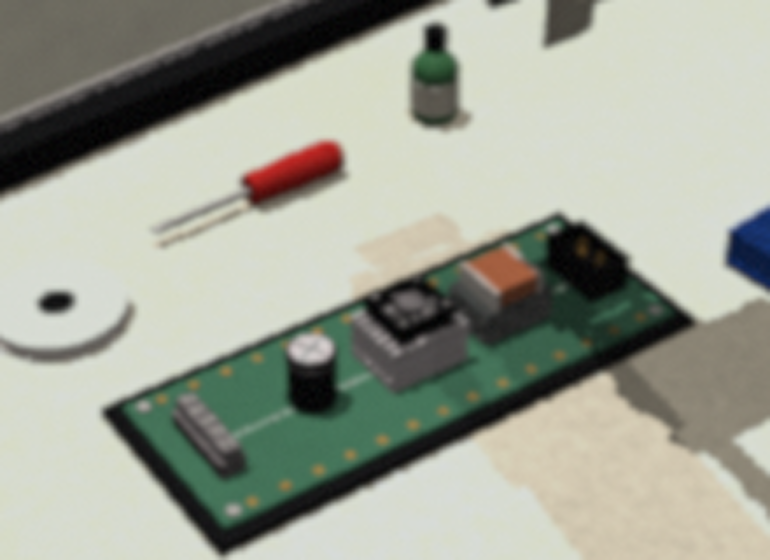

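The rough pixel for the transformer gave −66.9 mm along the row, against −69.5 mm measured earlier. I'll recheck that with the arm settled and clear of the row.

```bash
python3 -m pendant '[[[-30,20,0],0],[[-60,30,0],0],[[-60,30,0],0],[[-60,30,0],0],[[-60,30,0],0],[[-60,30,0],0]]'
python3 look.py w16.png; python3 - <<'E'
from h import *
im=cv2.imread('pics/w16.png')
cv2.imwrite('pics/c20.png',np.clip(cv2.resize(im[0:150,180:330],None,fx=4,fy=4,interpolation=cv2.INTER_CUBIC)*1.2,0,255).astype(np.uint8))
cv2.imwrite('pics/c21.png',np.clip(cv2.resize(im[90:240,180:330],None,fx=4,fy=4,interpolation=cv2.INTER_CUBIC)*1.2,0,255).astype(np.uint8))
E
```

```text
time: 28.28
tool_pos: [0.5694, -0.1211, 0.2222]
tool_rot: [3.123, -0.003, 1.453]
contact_force: [-0.6, 0.2, 0.4]
opening: 0.0461
[ 0.5694 -0.1211  0.2222] [ 3.123  -0.0033  1.4531] 0.006
```

View pics/c20.png

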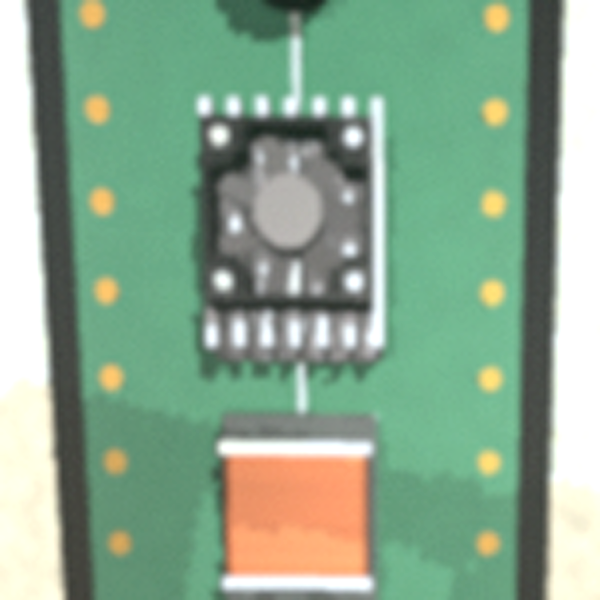

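View pics/c21.png

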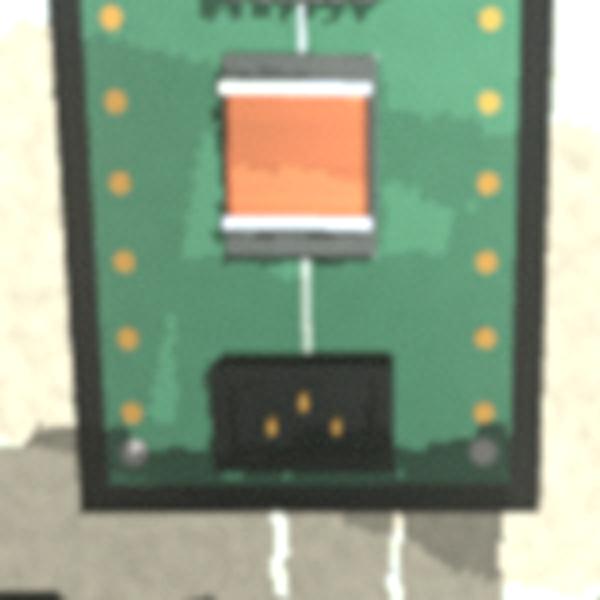

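```bash
python3 - <<'E'
from h import *
import pickle
c,s=pickle.load(open('pics/w16.png.pkl','rb'))
f=lambda y0,u,v,z:ray(c,180+(u+.5)/4-.5,y0+(v+.5)/4-.5,z)
C=np.array([.5613,.0184]);t=np.radians(83.1);u=np.array([np.cos(t),np.sin(t)]);n=np.array([-u[1],u[0]])
def rep(nm,P,y0,z):
    X=np.array([f(y0,*p,z) for p in P]);d=X.mean(0)[:2]-C
    print(nm,'along %.1f left %.1f'%(1000*d@u,1000*d@n),[np.linalg.norm(X[i]-X[(i+1)%len(X)]).round(4) for i in range(len(X))])
rep('tr',[(216,78),(374,78),(374,231),(219,231)],90,.049)
rep('tr core front/back top',[(300,54),(300,258)],90,.035)
rep('fan',[(219,135),(353,137),(354,281),(222,280)],0,.056)
rep('hs',[(196,95),(384,95),(384,350),(205,350)],0,.041)
rep('board end (-165)',[(107,485),(512,485)],90,.011)
rep('inlet rear top (-155)',[(213,470),(392,470)],90,.037)
rep('inlet front bottom(-125)',[(210,353),(392,353)],90,.011)
rep('line',[(306,345)],90,.011);rep('line',[(302,40)],90,.011);rep('line',[(296,30)],0,.011)
E
```

```text
tr along -69.6 left -0.3 [np.float64(0.0393), np.float64(0.0374), np.float64(0.0397), np.float64(0.0374)]
tr core front/back top along -70.1 left -0.4 [np.float64(0.052), np.float64(0.052)]
fan along -0.3 left 0.1 [np.float64(0.0309), np.float64(0.0309), np.float64(0.0312), np.float64(0.031)]
hs along -0.6 left -0.2 [np.float64(0.045), np.float64(0.0575), np.float64(0.0449), np.float64(0.0573)]
board end (-165) along -165.0 left -0.3 [np.float64(0.1214), np.float64(0.1214)]
inlet rear top (-155) along -154.1 left 0.2 [np.float64(0.0497), np.float64(0.0497)]
inlet front bottom(-125) along -125.2 left 1.7 [np.float64(0.0531), np.float64(0.0531)]
line along -122.8 left 0.3 [np.float64(0.0)]
line along -38.5 left -0.0 [np.float64(0.0)]
line along 52.0 left -0.0 [np.float64(0.0)]
```

Every part is within about 1 mm of its target. The −66.9 mm figure came from a rough pixel pick. The capacitor's 68.7 mm was also from a rough pick: the crop puts its top at row 34.3, not 36.3. Handing in.

```bash
python3 - <<'E'
from h import *
import pickle
c,s=pickle.load(open('pics/w15.png.pkl','rb'))
C=np.array([.5613,.0184]);t=np.radians(83.1);u=np.array([np.cos(t),np.sin(t)]);d=ray(c,278.3,34.3,.051)[:2]-C;print(1000*d@u,1000*d@np.array([-u[1],u[0]]))
print(robot.hand_in())
E
```

```text
70.38955403656298 -0.3390688424994135
the job is handed in; nothing more can be done
None
```

The row is laid out as asked, and I handed the job in at about 28 s of the 88 s allowed. The flux bottle, tape reel and screwdriver were not touched.

These are the last wrist-camera measurements, taken from the board's middle along the row:

| Part | Along the row (mm) | Target (mm) | Off the line (mm) |
|---|---|---|---|
| Transformer | −69.6 | −70 | 0.3 |
| Heat sink | −0.6 | 0 | 0.2 |
| Fan | −0.3 | 0 | 0.1 |
| Capacitor | +70.4 | +70 | 0.3 |

- **Alignment:** the transformer and heat sink are turned to the row within about 0.2°. The fan sat flat on the heat sink, within 0.15 mm of its centre and 0.05° of square, when checked just after placing. The side view shows the capacitor upright.
- **Checks that disagreed:** a first rough pixel reading put the transformer at −66.9 mm and the capacitor at +68.7 mm. Enlarged pictures corrected both to the figures above. The inlet's lower front edge read 1.7 mm off sideways, but its other edges and the board's end agreed within 1 mm.
- **Tool tilt:** the tool picked up about 1° of tilt over the moves. The parts settled flat when released.
- **Capacitor position:** it rests on one enlarged view, because it was mostly out of the final picture.

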